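# Fit the T-handle on the clamping fixture and clamp the cover

## Task

Fit the loose T-handle onto the leaning two-flat drive shaft of the clamping fixture: rest it lightly on the shaft and turn it until the flats match and the hub drops fully home on the flange. Then turn the handle clockwise until the black cover is held snugly against the fixed jaw, with the sprung pressure plate pushed about half-way back but not bottomed out, and let go, leaving the handle on the shaft. Touch only the handle: do not push on the fixture or the cover, and leave the side cutters, the screwdriver and the spare cover where they are.

Things in the scene. Friction and masses are not known exactly. Their poses are not given: they have to be found in the camera images.
- handle_grip (a point): Middle of the loose T-handle's black grip bar: 112 mm long (x), 18 mm wide (y, grip across this), 22 mm tall (z, up out of the handle). Below it a 17 mm thick neck, then a steel hub of 42 mm diameter from 23 to 66 mm below this point. It starts standing upright on the bench on its hub, this point 66 mm up. Mass about 0.25 kg.
- handle_mouth (a point): Centre of the hub's underside, 66 mm below handle_grip, same axes. Here opens a blind bore 36 mm deep: first a round mouth, 28.4 mm in diameter and 10 mm deep, then the same bore narrowed by two flats 16.4 mm apart. The flats run parallel to the bar (they face +-y), so a half turn of the handle gives the same fit.
- shaft_seat (a point): Centre of the flange face on the sloping top of the fixture's grey drive housing, out of which the shaft stands. z is the shaft's axis: up, leaning 30 degrees from vertical towards the near (housing) end of the fixture; y lies level across the fixture. These axes do not turn with the shaft. Handle home: hub's underside on this face, handle_grip 66 mm out along z.
- shaft_tip (a point): End of the steel shaft, 28 mm out from shaft_seat, same axes (they do not turn with it). The shaft is 26 mm thick with two flats 14 mm apart, end bevelled 2 mm. The handle goes 10 mm on at any angle, then stops on the shaft's end unless the flats match within about 0.1 rad. How the shaft is turned is not reported: at the start the matching bar lies within 0.5 rad, either way, of the y axis.
- drive_head: The flange itself, 52 mm in diameter, 6 mm thick; origin 6 mm below shaft_seat, same axes. The shaft in it turns stiffly (about 0.18 N m, plus 0.01 m times the plate's spring force when closing) and stays where it is left. Clockwise, as seen looking down onto the handle, closes the moving jaw by 10 mm per rad; from the start to snug takes about 0.8 to 1.9 rad.
- fixture: Clamping fixture, fixed to the bench: aluminium base plate 240 x 140 x 12 mm, from -125 to +115 mm in x, origin on its underside. x points from the grey drive housing (near end, top 77 mm above the bench) past the moving jaw (110 mm wide, top 44 mm) to the fixed jaw (far end, top 46 mm, rubber face at x = +80 mm). z is up.
- pressure_plate (a joint): How far (m) the sprung plate on the front of the moving jaw is pushed back towards the jaw: 0 = free, 0.010 = bottomed out, 0.005 = half-way. The springs push with 2 N at 0 and 1.5 N more per mm.
- cover: Loose black grille cover, 117 x 39 x 18 mm, origin under its middle, lying flat on the base plate between pressure plate and fixed jaw, its long side (x) across the fixture, with 4 to 14 mm of play in all. Clamped, one long side is against the fixed jaw and the origin is at fixture x = +60 mm.
- side_cutters: Side cutters with blue handles, 162 mm long, lying on the bench at the right, near side; leave alone. Origin under the middle.
- screwdriver_b: Screwdriver with a black handle, 166 mm long, lying on the bench at the left; leave alone. Origin under the middle.
- spare_cover: A second black grille cover, 117 x 39 x 18 mm, lying on the bare bench at the left of the fixture; leave alone. Origin under the middle.

How it is judged:
By the outcome, as a careful person would: the job done as asked, in the order asked, and still so for the second after the job is handed in, with the robot touching nothing.
It also fails if it takes over 53 s, if anything falls off the work surface, if the arm or the gripper's body presses on something with over 40 N, if the wrist force passes 120 N, or if a joint passes its speed limit or range.

## Robot

A 6-joint arm with a two-finger parallel gripper is mounted at the origin on a cart in front of the work surface, level with it; the furniture and walls round the work are solid. World frame = base frame: x ahead of the robot, y to its left, z up, the work surface at z = 0. Lengths are in mm, angles in rad, forces in N, time in s.
With the tool pointing down it reaches from about 325 to 775 mm from the base axis. Payload 5.5 kg.
Tool frame: the origin (TCP) lies between the finger pads; the fingertips stand 19 mm ahead of it and the grasp point (between the pads) is the TCP; x points along the fingers, z is the direction in which the jaws open and shut, and the axes are right-handed (so a half turn about x gives the same grasp; the last joint's range is limited). The gripper opens to 88 mm and grips with 3 to 60 N. Pads are 20 mm wide; open, the fingers measure 115 mm over their backs; the gripper's body (75 mm by 178 mm) begins 61 mm behind the grasp point.
Start: joints at [-1.328, 0.091, 1.231, -0, 1.82, -0.057], TCP at [177.197, -573.252, 215.131] pointing down, gripper open.
Joint ranges: [-2.87, 2.87], [-0.86, 2.18], [0.17, 2.46], [-1.51, 4.65], [0.06, 2.69], [-2.65, 2.65]. Speed limits (rad/s): [2.57, 2.57, 3.01, 3.14, 3.14, 3.14].

## Interface

Orientations are given as a unit quaternion [w, x, y, z].
In Python, from cell import manip gives the robot as it stands.
- The arm moves only by the tool arm_command, never from a script. Its argument "rows" is one flat list of numbers, 7 for each row, row after row: the shift along the tool's x, y, z in m, then the turn, a rotation vector about the tool's x, y, z in rad, then the finger opening in m, from 0 to 0.0878. In form: [tx, ty, tz, ax, ay, az, claw, tx, ty, tz, ax, ay, az, claw, ...]. A call has exactly 10 rows; each row is the pose to reach, as a shift and turn from the pose commanded when the call began, along the tool's axes at that moment; what a row does not reach only later rows make up. A row lasts 1/8 s, in which the tool goes at most 62.5 mm and 10.7 degrees, less where a joint would pass 70% of its speed; a pose out of reach is approached as far as the arm can. A call with a gripper value outside its range is refused whole. The fingers move at their own pace and stop on an object; "force" is the grip in N (left out, the last holds). Time passes only in rows, so rows that repeat a pose let the fingers close, or fill a call up. It gives the time, the measured TCP pose, the force and the opening at its end, in the units of the state.
- manip.state(): the state, without advancing time (a new reading comes with each control period).
- manip.camera(name): name is "side" or "top"; returns (picture, depth): 480x640x3 uint8, red, green, blue; 480x640 float32, mm along the optical axis (not along the pixel's ray), 0 where there is no reading.
- manip.camera_model(name): a dict with "vertical_fov" (degrees; the focal length in pixels is half the picture's height over the tangent of half this angle, whatever the lens; pixels are square), "cx", "cy" (the principal point, pixels), "view" (4x4, takes a point from world to camera coordinates). Camera axes: x right, y up, looking along -z (the intrinsics and any distortion apply to the point x, -y, -z); pixel columns grow to the right and rows downward; lengths in mm; the calibration is good to about 2 mm. A picture is of the moment at which its call begins. camera_model takes no time and is no camera call.
- manip.finish_job(): hands the job in, once; it reports no verdict.
Trained networks look in the newest picture that a camera, given by its name, has taken for a name from the list of things; names that differ only in an ending like _2 or _b are one class to them, and where a whole thing is asked for, a point or a joint stands for the part that bears it (a point fixed in the world has none). Each returns a list of dicts, best first, with "score" (0 to 1); they miss things now and then, are a little off and sometimes report something else, mostly with a low value. They report only what shows in the picture. A call takes as long as a camera call.
- manip.find_in(name, camera): "rect" ([centre column, centre row, width, height] in pixels, round what is visible of it).
- manip.trace(name, camera): "mask" (480x640 bool, what is visible of it) and "rect" ([centre column, centre row, width, height] in pixels, round what is visible of it).
The state is a dict: "clock": time; "q": joint angles; "qvel": joint speeds; "effort": joint torques, N m; "tool_pos": TCP position; "tool_rot": TCP orientation; "ft_force": force on the tool from outside, world axes, zero at the start; "wrist_torque": the same for the moment, N m; "opening": opening from 0.0 (shut) to 1.0 (fully open).
Only numpy, scipy, OpenCV 4.12 (cv2) and the standard library are available. Lean on these libraries where they do the work, as an engineer would, in place of code of your own. Each camera call takes 0.05 s, during which the arm holds its last target.

## Working session

There is one attempt and no reset: what is moved stays moved. The work goes in short steps, Python scripts to look and compute and a tool call to move; the robot and the scene stay as the last step left them, time stands still between calls to the robot, and variables do not carry over. Pictures are saved under pics/ and viewed, and the job is handed in when it is done.

Besides the shell and the picture viewer there is one more tool, called as name(argument=value, ...) on one line, values as JSON. arm_command: Moves the arm, as the interface text tells. Its arguments: {"type":"object","properties":{"rows":{"type":"array"},"force":{"type":"number"}},"required":["rows"]}

```bash
ls; mkdir -p pics
python3 - <<'E'
from cell import manip
import cv2, numpy as np
print(manip.state())
for n in("top","side"):
    p,d=manip.camera(n); m=manip.camera_model(n); print(n,m)
    cv2.imwrite(f"pics/{n}0.png",p[:,:,::-1]); np.savez(f"pics/{n}0.npz",p=p,d=d)
E
```

```text
pics
{'clock': 0.0, 'q': array([-1.32771128e+00,  9.18482968e-02,  1.23189026e+00,  1.92757074e-05,
        1.81978110e+00, -5.67029470e-02]), 'qvel': array([ 0.00066823,  0.00097942,  0.00078497,  0.00054892, -0.00015153,
       -0.00101536]), 'effort': array([-1.34307925e-04, -4.46460593e+01, -4.06438565e+01,  6.96929265e-02,
        2.96436728e-02, -1.60712407e-04]), 'tool_pos': array([ 177.11904579, -572.93796657,  214.01074292]), 'tool_rot': array([ 0.56854057,  0.42016517,  0.56958112, -0.41928534]), 'ft_force': array([ 0.36182558, -0.01100935, -0.10887136]), 'wrist_torque': array([-0.0256128 ,  0.00952293, -0.03243177]), 'opening': 0.9958987232002562}
top {'vertical_fov': 53.66402807126731, 'cx': 318.56996916628646, 'cy': 250.77637982266063, 'view': array([[-5.76432197e-02, -9.98317158e-01,  6.33339365e-03,
        -5.93261771e+01],
       [ 9.73229417e-01, -5.47785683e-02,  2.23212478e-01,
        -5.69024468e+02],
       [-2.22489913e-01,  1.90305309e-02,  9.74749238e-01,
        -8.73751449e+02],
       [ 0.00000000e+00,  0.00000000e+00,  0.00000000e+00,
         1.00000000e+00]])}
side {'vertical_fov': 44.50603065802387, 'cx': 318.11678574599347, 'cy': 238.93088225084608, 'view': array([[ 8.39986758e-01,  5.42275522e-01, -1.89606085e-02,
        -4.24551783e+02],
       [-3.83292343e-01,  6.17730093e-01,  6.86656036e-01,
         1.88931947e+02],
       [ 3.84069299e-01, -5.69514521e-01,  7.26735154e-01,
        -1.36684337e+03],
       [ 0.00000000e+00,  0.00000000e+00,  0.00000000e+00,
         1.00000000e+00]])}
```

View pics/top0.png

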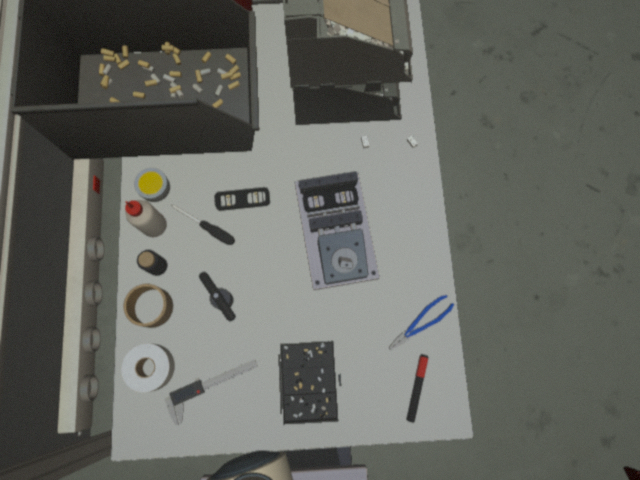

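View pics/side0.png

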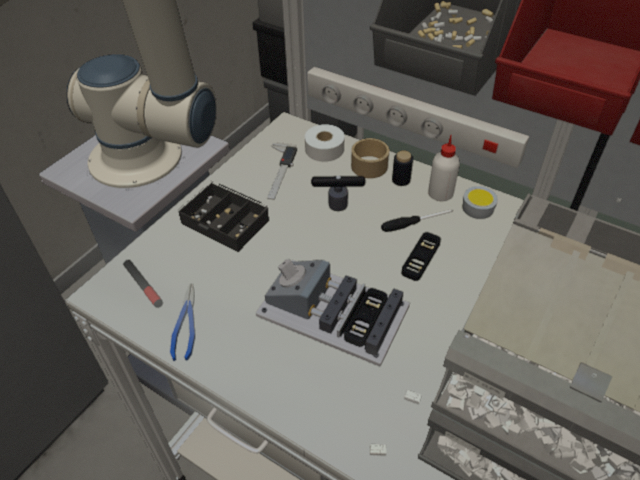

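```bash
cat > h.py <<'E'
import numpy as np, cv2
from cell import manip
from scipy.spatial.transform import Rotation as R
M={n:manip.camera_model(n) for n in("top","side")}
def f(n): return 240/np.tan(np.radians(M[n]["vertical_fov"])/2)
def cloud(n,d):
    v,u=np.mgrid[0:480,0:640]; m=M[n]; F=f(n)
    c=np.stack([(u-m["cx"])/F*d,-(v-m["cy"])/F*d,-d],-1)
    V=m["view"]; return (c-V[:3,3])@V[:3,:3]
def proj(n,P):
    m=M[n];V=m["view"];c=np.atleast_2d(P)@V[:3,:3].T+V[:3,3]
    return np.stack([m["cx"]+f(n)*c[:,0]/-c[:,2],m["cy"]-f(n)*c[:,1]/-c[:,2]],-1)
def load(n,k):
    z=np.load(f"pics/{n}{k}.npz"); return z["p"],z["d"]
def snap(n,k):
    p,d=manip.camera(n); cv2.imwrite(f"pics/{n}{k}.png",p[:,:,::-1]); np.savez(f"pics/{n}{k}.npz",p=p,d=d); return p,d
def rot(q): q=np.asarray(q); return R.from_quat([q[1],q[2],q[3],q[0]])
E
python3 - <<'E'
from h import *
for n in("top","side"):
    p,d=load(n,0); C=cloud(n,d)
    p2,d2=p,d
    for nm in("handle_grip","drive_head","fixture","cover"):
        t=manip.trace(nm,n)
        for r in t[:3]:
            mk=r["mask"]&(d>0); Q=C[mk]
            print(n,nm,round(r["score"],2),np.round(r["rect"]),mk.sum(),np.median(Q,0).round(1),Q.min(0).round(),Q.max(0).round())
            if r is t[0]: np.save(f"pics/m_{n}_{nm}.npy",r["mask"])
    # table plane heights
    for uv in ([(280,290),(280,150),(400,250)] if n=="top" else [(240,260),(380,220),(200,330)]):
        print(uv,C[uv[1],uv[0]].round(1))
    s=cv2.resize(p[:, :, ::-1][(140 if n=='top' else 150):(360),(180 if n=='top' else 220):(400 if n=='top' else 440)],None,fx=3.2 if n=='top' else 2.8,fy=2.7,interpolation=cv2.INTER_CUBIC)
    cv2.imwrite(f"pics/{n}0z.png",s[:600,:800])
E
```

```text
top handle_grip 0.8 [217. 294.  32.  52.] 760 [485.1 104.6  74.3] [438.  75.  -3.] [547. 157.  82.]
top handle_grip 0.42 [241. 196.  54.  28.] 824 [701.5  64.4  15.6] [679.   8.  -5.] [732. 129.  22.]
top drive_head 0.57 [346. 260.  25.  22.] 476 [ 543.3 -140.1   67.8] [ 522. -165.   45.] [ 566. -117.   90.]
top fixture 0.91 [339. 230.  84. 120.] 6478 [ 594.2 -130.9   38.4] [ 498. -213.   -5.] [756. -50.  90.]
top cover 0.9 [331. 200.  60.  24.] 802 [ 689.8 -119.8   28.1] [ 662. -181.    8.] [713. -64.  35.]
(280, 290) [500.1  -8.3   2.7]
(280, 150) [812.5 -20.6   2.9]
(400, 250) [ 5.714e+02 -2.653e+02  1.000e-01]
side handle_grip 0.87 [339. 194.  53.  37.] 1083 [490.4 103.2  62.2] [425.  76.  -3.] [534. 217.  82.]
side drive_head 0.96 [290. 274.  30.  31.] 526 [ 541.9 -145.1   70.6] [ 508. -173.   36.] [ 566. -100.   93.]
side fixture 0.64 [353. 310.  27.  53.] 440 [ 658.9 -127.4   33. ] [ 638. -183.   -1.] [669. -47.  40.]
side fixture 0.63 [333. 312. 154. 109.] 8115 [ 612.9 -157.1   36.2] [ 481. -213.   -2.] [748. -40.  93.]
side fixture 0.16 [293. 276.  42.  31.] 574 [ 543.  -145.1   70.7] [ 481. -173.    0.] [ 573. -100.   93.]
side cover 0.75 [364. 316.  46.  59.] 1385 [ 683.3 -128.5   27.4] [ 653. -182.    2.] [717. -44.  48.]
side cover 0.36 [337. 196.  52.  42.] 1092 [489.4 103.1  61.1] [399.  76.  -2.] [532. 216.  82.]
(240, 260) [ 4.034e+02 -1.224e+02  4.000e-01]
(380, 220) [582.8 114.9   3.5]
(200, 330) [ 443.7 -288.3   -1.9]
```

View pics/top0z.png

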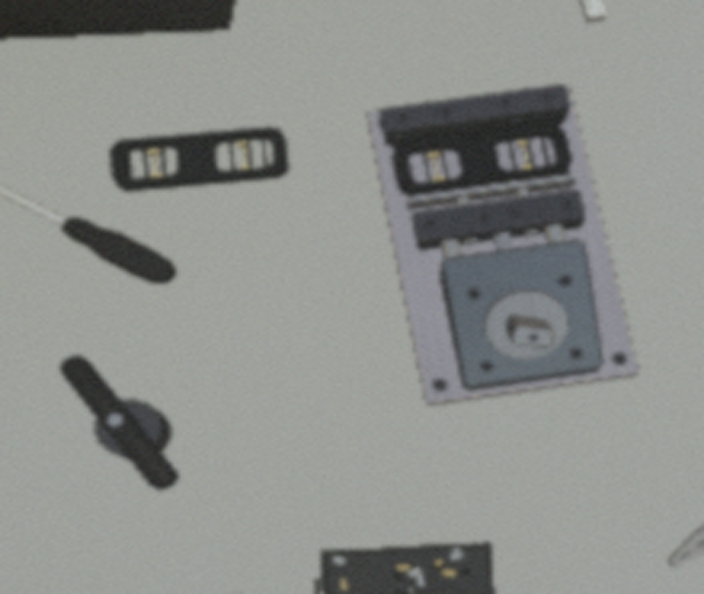

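View pics/side0z.png

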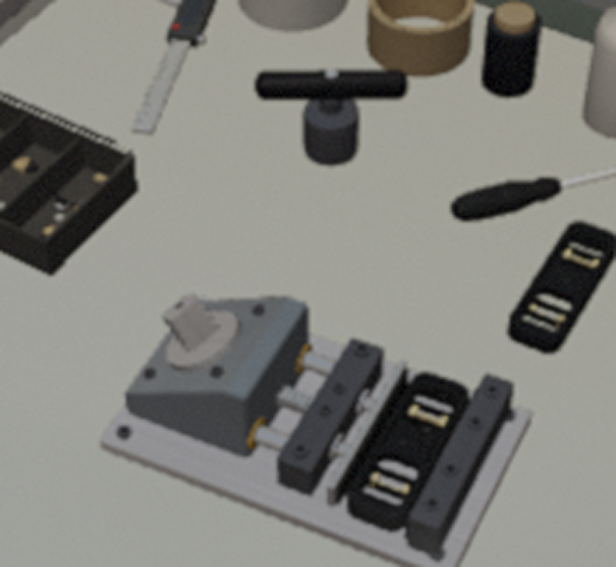

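Run:
```python
from h import *
def crop(n,u0,v0,w,h,k,o):
    p,_=load(n,0); s=cv2.resize(p[v0:v0+h,u0:u0+w,::-1],None,fx=k,fy=k,interpolation=cv2.INTER_CUBIC)
    s=cv2.convertScaleAbs(s,alpha=1.3)
    for i in range(0,w,10):
        cv2.line(s,(i*k,0),(i*k,6),(0,0,255),1)
        if i%20==0: cv2.putText(s,str(u0+i),(i*k,16),0,.35,(0,0,255),1)
    for i in range(0,h,10):
        cv2.line(s,(0,i*k),(6,i*k),(0,0,255),1); 
        if i%20==0:cv2.putText(s,str(v0+i),(8,i*k+4),0,.35,(0,0,255),1)
    cv2.imwrite(o,s)
crop("top",290,165,100,130,4,"pics/a.png")
crop("top",315,225,60,65,9,"pics/b.png")
crop("side",250,250,165,110,4,"pics/c.png")
crop("side",260,250,80,70,8,"pics/d.png")
```

```text
(no output)
```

View pics/a.png

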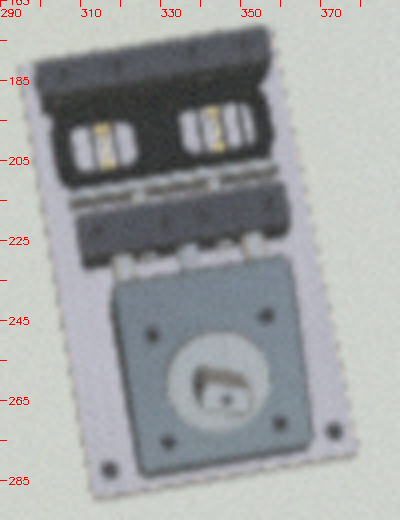

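View pics/b.png

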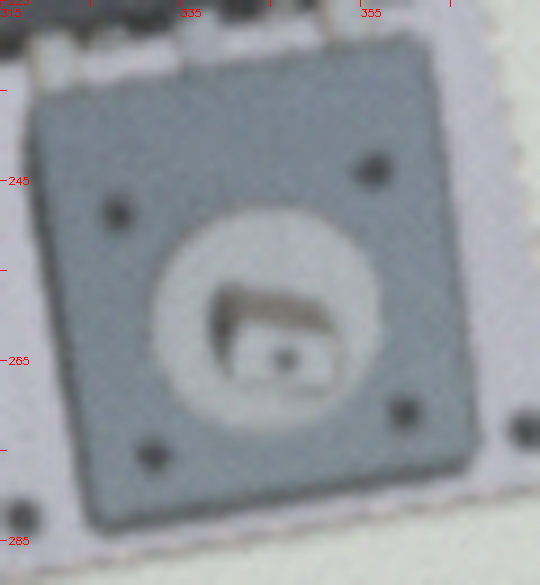

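View pics/c.png

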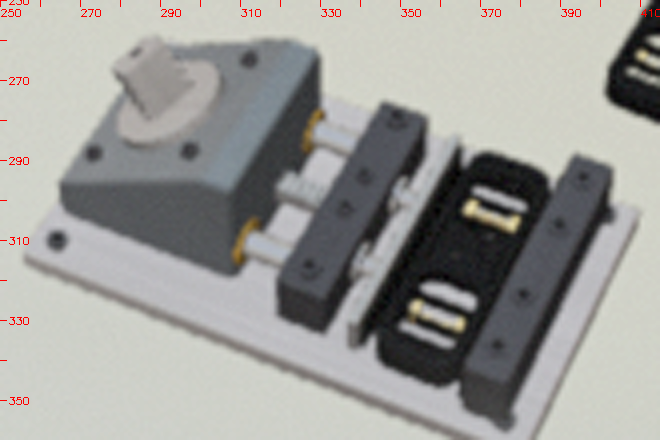

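View pics/d.png

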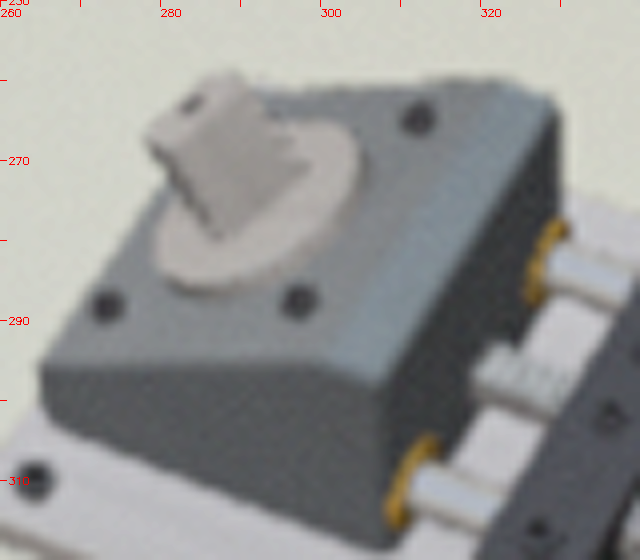

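```bash
cat > fit.py <<'E'
from h import *
from scipy.optimize import least_squares
obs=[("top",(-125,70,12),(313.7,289.5)),("top",(-125,-70,12),(379.3,278)),
("side",(-125,-70,12),(256,312.5)),("side",(115,70,12),(410,303.7)),
("top","seat",(344.4,260.3)),("top","tip",(346.7,265)),("side","seat",(292.5,275)),("side","tip",(283.8,262.9))]
def Rz(a): return R.from_euler("z",a).as_matrix()
def pts(v):
    x,y,a,sx,sz=v[:5]; off={"top":v[5:8],"side":v[8:11]}
    T=np.array([x,y,0]);seat=np.array([sx,v[11],sz]);ax=np.array([-.5,0,.75**.5])
    for n,k,uv in obs:
        P=seat if k=="seat" else seat+28*ax if k=="tip" else np.array(k)
        yield n,Rz(a)@P+T+off[n],uv
def res(v):
    r=[]
    for n,P,uv in pts(v): r+=list(proj(n,P)[0]-uv)
    return np.r_[np.array(r)/.5,v[5:11]/1.5,v[11]/1]
s=least_squares(res,[620,-130,.08,-70,65]+[0]*7)
v=s.x
if __name__=="__main__":
    print(v.round(3),s.cost)
    print((res(v)[:16].reshape(-1,2)*.5).round(2))
    T=np.array([v[0],v[1],0]);
    seat=Rz(v[2])@[v[3],v[11],v[4]]+T; ax=Rz(v[2])@[-.5,0,.75**.5]
    print("seat",seat,"tip",seat+28*ax,"yaw",v[2])
    for n in("top","side"):
        p,d=load(n,0);C=cloud(n,d)
        for k in("seat","tip"):
            uv=[o[2] for o in obs if o[0]==n and o[1]==k][0]
            u,w=np.round(uv).astype(int); Q=C[w-1:w+2,u-1:u+2].reshape(-1,3); print(n,k,np.median(Q,0).round(1))
E
python3 fit.py
python3 - <<'E'
from h import *
# handle: points z>58 -> bar fit
for n in("top","side"):
    p,d=load(n,0);C=cloud(n,d);m=np.load(f"pics/m_{n}_handle_grip.npy")
    # bar mask: back-project mask pixels with z>60
    Q=C[m&(d>0)];Q=Q[(Q[:,2]>62)&(Q[:,2]<85)]
    r=cv2.minAreaRect(Q[:,:2].astype(np.float32)); mu=Q.mean(0)
    w,V=np.linalg.eigh(np.cov(Q[:,:2].T)); a=V[:,1]
    t=(Q[:,:2]-mu[:2])@a
    print(n,len(Q),mu.round(1),np.degrees(np.arctan2(a[1],a[0])).round(1),r, (t.min()+t.max())/2)
E
```

```text
[ 6.27951e+02 -1.31821e+02  1.07000e-01 -8.57200e+01  6.22550e+01
  2.55000e-01 -8.73000e-01 -2.67000e-01 -2.55000e-01  8.73000e-01
 -6.45000e-01  8.80000e-02] 6.726774000713213
[[-0.75 -0.22]
 [ 0.53  0.31]
 [-0.8   0.4 ]
 [ 0.78 -0.37]
 [ 0.15  0.09]
 [-0.11 -0.13]
 [-0.47 -0.23]
 [ 0.44  0.23]]
seat [ 542.71171342 -140.89186855   62.25471441] tip [ 528.79184866 -142.38765103   86.50342572] yaw 0.10704592549234083
top seat [ 539.2 -139.1   84.6]
top tip [ 529.  -144.1   84.9]
side seat [ 545.7 -145.    66.6]
side tip [ 530.4 -142.8   87.8]
top 552 [484.9 107.8  75.1] -147.7 ((485.82293701171875, 109.21626281738281), (109.88406372070312, 18.147846221923828), 32.40671920776367) -1.5555648531704662
side 546 [486.8 107.2  73.1] -147.2 ((484.93743896484375, 108.8271255493164), (110.20814514160156, 21.87712860107422), 34.007930755615234) 0.748302259944051
```

Run:
```python
from fit import *
T=np.array([v[0],v[1],0]);A=Rz(v[2])
off={"top":v[5:8],"side":v[8:11]}
ax=np.array([-.5,0,.75**.5]); seat=np.array([v[3],v[11],v[4]])
ey=np.array([0,1,0.]); ex=np.cross(ey,ax)
def prof(th,z,r=13,h=7):
    a=np.linspace(0,2*np.pi,120);p=np.stack([r*np.cos(a),np.clip(r*np.sin(a),-h,h)],1)
    # long axis along direction at th from y (ccw about ax)
    L=np.cos(th)*ey-np.sin(th)*ex; N=np.cross(ax,L)
    return seat+z*ax+p[:,:1]*L+p[:,1:]*N
def draw(s,n,P,u0,v0,k,c):
    q=((proj(n,P@A.T+T+off[n])-[u0,v0]+.5)*k).astype(int); cv2.polylines(s,[q.reshape(-1,1,2)],True,c,1)
for n,u0,v0,w,h,k in(("top",290,165,100,130,4),("side",250,250,170,115,4)):
    p,_=load(n,0); s=cv2.resize(p[v0:v0+h,u0:u0+w,::-1],None,fx=k,fy=k,interpolation=cv2.INTER_CUBIC)
    draw(s,n,np.array([[-125,70,12],[-125,-70,12],[115,-70,12],[115,70,12.]]),u0,v0,k,(0,0,255))
    draw(s,n,np.array([[80,55,46],[80,-55,46.]]),u0,v0,k,(0,255,0))
    a=np.linspace(0,6.283,60)[:,None]; draw(s,n,seat+26*np.cos(a)*ex+26*np.sin(a)*ey,u0,v0,k,(255,0,0))
    cv2.imwrite(f"pics/ov_{n}.png",s)
    u0,v0,w,h,k=(332,246,28,32,10) if n=="top" else (274,256,30,32,10)
    ts=[]
    for th in(-.5,-.35,-.2,0.,.2,.35):
        s=cv2.resize(p[v0:v0+h,u0:u0+w,::-1],None,fx=k,fy=k,interpolation=cv2.INTER_CUBIC);s=cv2.convertScaleAbs(s,alpha=1.2)
        draw(s,n,prof(th,28,11.5,6),u0,v0,k,(0,0,255)); draw(s,n,prof(th,0),u0,v0,k,(0,255,0)); cv2.putText(s,str(th),(5,20),0,.6,(0,0,255),2);ts.append(cv2.resize(s,None,fx=.85,fy=.85))
    cv2.imwrite(f"pics/th_{n}.png",np.vstack([np.hstack(ts[:3]),np.hstack(ts[3:])]))
```

```text
(no output)
```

View pics/ov_top.png

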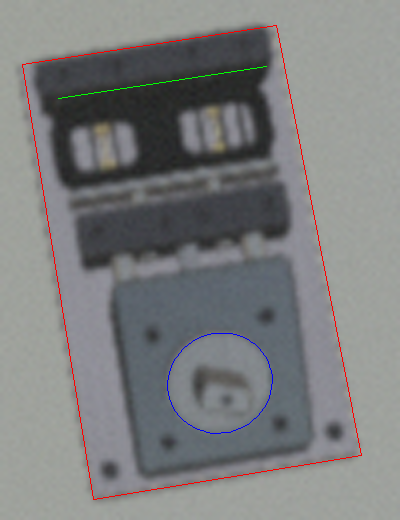

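View pics/ov_side.png

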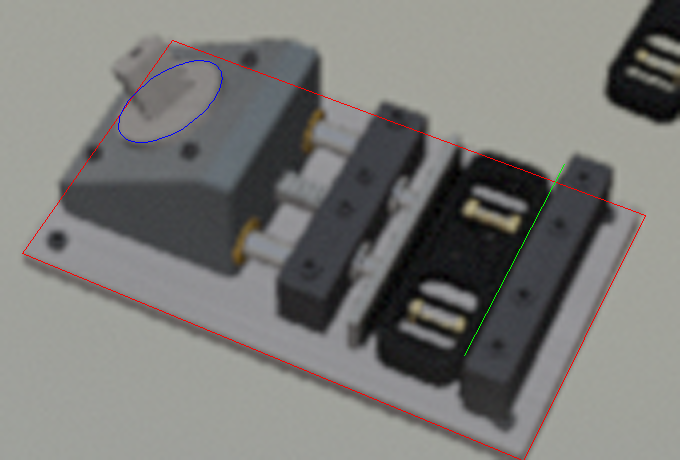

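View pics/th_top.png

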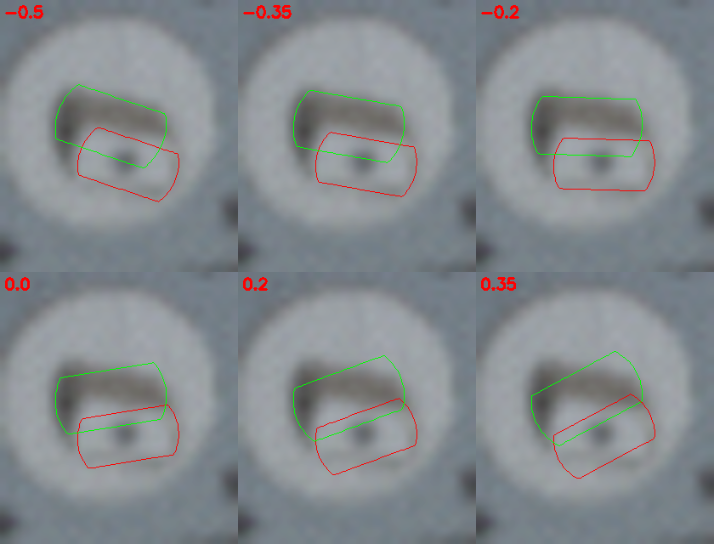

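View pics/th_side.png

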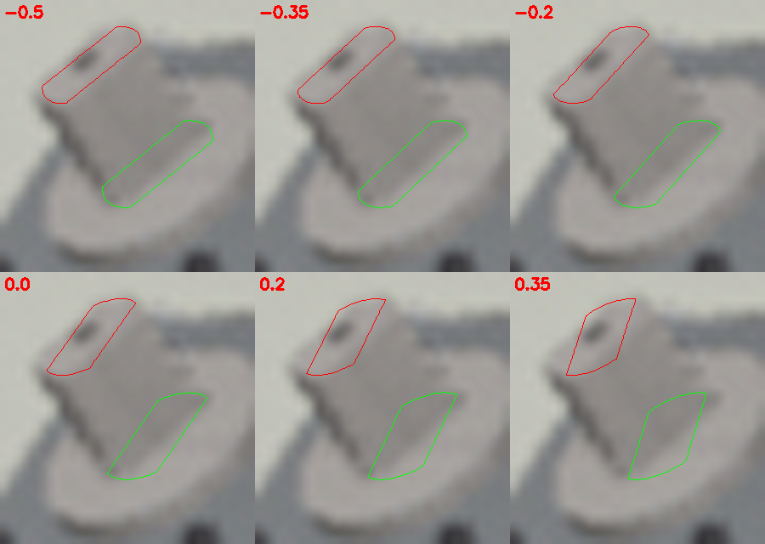

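Run:
```python
from h import *
m=rot([ 0.56854057,  0.42016517,  0.56958112, -0.41928534]).as_matrix(); print(m.round(3))
print(np.arctan2(m[1,2],m[0,2]),np.arctan2(m[1,1],m[0,1]))
```

```text
[[-0.     0.955  0.295]
 [ 0.002  0.295 -0.955]
 [-1.     0.    -0.002]]
-1.2710034757631754 0.29979260516964423
```

```bash
cat > rel.py <<'E'
from h import *
import json,os
# commanded pose tracking
def getc():
    if os.path.exists("cmd.json"):
        c=json.load(open("cmd.json")); return np.array(c["p"]),R.from_quat(c["q"])
    return np.array([177.197,-573.252,215.131]), None
def setc(p,r): json.dump({"p":list(p),"q":list(r.as_quat())},open("cmd.json","w"))
def apply(t,a):  # t in m, rotvec
    p,r=getc(); setc(p+r.apply(np.array(t)*1000), r*R.from_rotvec(a))
def relto(p1,r1):
    p,r=getc(); t=r.inv().apply(p1-p)/1000; a=(r.inv()*r1).as_rotvec()
    return t.round(4),a.round(4)
def frame(xdir,jaw):
    x=np.array(xdir)/np.linalg.norm(xdir); z=np.array(jaw,float); z-=x*(z@x); z/=np.linalg.norm(z)
    return R.from_matrix(np.stack([x,np.cross(z,x),z],1))
E
python3 - <<'E'
from rel import *
az=-1.328+.057
setc([177.197,-573.252,215.131],frame([0,0,-1],[np.cos(az),np.sin(az),0]))
a=-1.004
print(relto(np.array([485.8,108.5,170]),frame([0,0,-1],[np.cos(a),np.sin(a),0])))
E
```

```text
(array([ 0.0451,  0.4962, -0.5602]), array([-0.267,  0.   ,  0.   ]))
```

arm_command(rows=[0.004,0.04,-0.045,-0.03,0,0,0.087,0.009,0.08,-0.09,-0.05,0,0,0.087,0.014,0.12,-0.135,-0.08,0,0,0.087,0.018,0.16,-0.18,-0.1,0,0,0.087,0.022,0.2,-0.225,-0.12,0,0,0.087,0.027,0.24,-0.27,-0.15,0,0,0.087,0.031,0.28,-0.315,-0.18,0,0,0.087,0.034,0.32,-0.36,-0.2,0,0,0.087,0.038,0.36,-0.405,-0.22,0,0,0.087,0.041,0.4,-0.45,-0.24,0,0,0.087], force=20)

```text
clock: 1.75
tool_pos: [427.0, -23.2, 174.4]
tool_rot: [0.616, 0.349, 0.615, -0.348]
ft_force: [1.2, -0.8, 0.2]
opening: 0.99
```

Run:
```python
from rel import *
apply([.041,.4,-.45],[-.24,0,0]); a=-1.004
print(getc()[0])
s=manip.state(); print(s["clock"],s["tool_pos"],s["q"].round(3))
print(relto(np.array([485.8,108.5,69]),frame([0,0,-1],[np.cos(a),np.sin(a),0])))
```

```text
[426.4591327  -25.19325388 174.131     ]
1.75 [426.96006382 -23.23905015 174.41180296] [-0.134 -0.386  1.734 -0.     1.792  0.896]
(array([ 0.1051,  0.1196, -0.0842]), array([-0.027,  0.   ,  0.   ]))
```

arm_command(rows=[0.0,0.05,-0.035,-0.015,0,0,0.087,0.0,0.09,-0.063,-0.027,0,0,0.087,0.01,0.1196,-0.0842,-0.027,0,0,0.087,0.03,0.1196,-0.0842,-0.027,0,0,0.087,0.06,0.1196,-0.0842,-0.027,0,0,0.087,0.085,0.1196,-0.0842,-0.027,0,0,0.087,0.105,0.1196,-0.0842,-0.027,0,0,0.087,0.105,0.1196,-0.0842,-0.027,0,0,0.087,0.105,0.1196,-0.0842,-0.027,0,0,0.087,0.105,0.1196,-0.0842,-0.027,0,0,0.087])

```text
clock: 3.0
tool_pos: [486.6, 108.5, 70.6]
tool_rot: [0.621, 0.341, 0.619, -0.34]
ft_force: [1.3, -0.7, -0.4]
opening: 0.99
```

Run:
```python
from rel import *
apply([.105,.1196,-.0842],[-.027,0,0])
s=manip.state(); print(getc()[0],s["clock"],s["tool_pos"],s["q"].round(3),s["ft_force"])
ts=[]
for n in("top","side"):
    p,d=snap(n,1)
    u,w=proj(n,s["tool_pos"])[0].astype(int); s2=p[w-45:w+45,u-55:u+55,::-1]; ts.append(cv2.resize(s2,None,fx=3.5,fy=3.5,interpolation=cv2.INTER_CUBIC))
cv2.imwrite("pics/g1.png",np.hstack(ts))
```

```text
[485.77807236 108.50440279  69.131     ] 3.0 [486.55023981 108.51293778  70.5503689 ] [ 0.151 -0.167  1.738 -0.     1.568  1.155] [ 1.30617417 -0.6603206  -0.37629715]
```

View pics/g1.png

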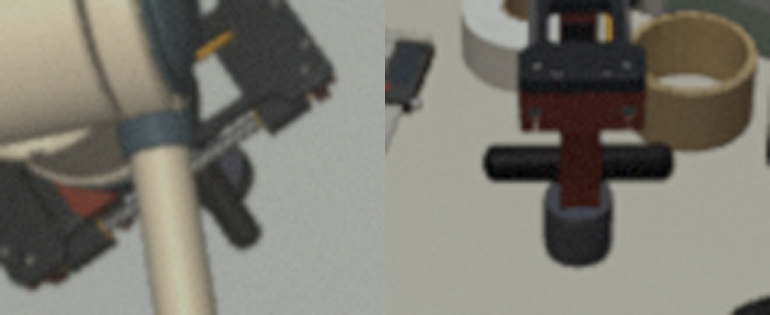

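arm_command(rows=[0,0,0,0,0,0,0.01,0,0,0,0,0,0,0.01,0,0,0,0,0,0,0.01,0,0,0,0,0,0,0.01,0,0,0,0,0,0,0.01,0,0,0,0,0,0,0.01,0,0,0,0,0,0,0.01,0,0,0,0,0,0,0.01,-0.01,0,0,0,0,0,0.01,-0.03,0,0,0,0,0,0.01], force=50)

```text
clock: 4.35
tool_pos: [485.2, 108.4, 99.3]
tool_rot: [0.619, 0.34, 0.62, -0.341]
ft_force: [1.1, -0.9, 0.1]
opening: 0.109
```

Run:
```python
from rel import *
apply([-.03,0,0],[0,0,0])
s=manip.state(); print(getc()[0],s["clock"],s["tool_pos"],s["q"].round(3),s["ft_force"],s["wrist_torque"],s["opening"]*88)
p,d=snap("side",2)
u,w=proj("side",s["tool_pos"])[0].astype(int); s2=p[w-45:w+45,u-55:u+55,::-1]; cv2.imwrite("pics/g2.png",cv2.resize(s2,None,fx=5,fy=5,interpolation=cv2.INTER_CUBIC))
```

```text
[485.77807236 108.50440279  99.131     ] 4.35 [485.20335596 108.36784292  99.29337671] [ 0.151 -0.178  1.697 -0.     1.625  1.155] [ 1.08928183 -0.93911261  0.07476752] [-0.03747273  0.02633948  0.02983353] 9.565480096563144
```

View pics/g2.png

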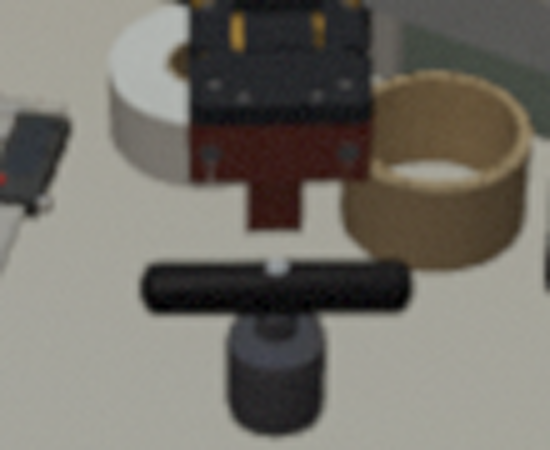

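arm_command(rows=[0,0,0,0,0,0,0.04,0,0,0,0,0,0,0.04,0,0,0,0,0,0,0.04,0,0,0,0,0,0,0.04,0.01,0,0,0,0,0,0.04,0.031,0,0,0,0,0,0.04,0.031,0,0,0,0,0,0.01,0.031,0,0,0,0,0,0.01,0.031,0,0,0,0,0,0.01,0.031,0,0,0,0,0,0.01], force=50)

```text
clock: 5.65
tool_pos: [486.9, 108.8, 70.4]
tool_rot: [0.621, 0.341, 0.619, -0.339]
ft_force: [-2.0, 0.1, 6.1]
opening: 0.121
```

Run:
```python
from rel import *
apply([.031,0,0],[0,0,0])
s=manip.state(); print(getc()[0],s["clock"],s["tool_pos"],s["q"].round(3),s["ft_force"],s["wrist_torque"],s["opening"]*88)
p,d=snap("side",3)
u,w=proj("side",s["tool_pos"])[0].astype(int); s2=p[w-45:w+45,u-55:u+55,::-1]; cv2.imwrite("pics/g3.png",cv2.resize(s2,None,fx=5,fy=5,interpolation=cv2.INTER_CUBIC))
```

```text
[485.77807236 108.50440279  68.131     ] 5.65 [486.94534509 108.81237533  70.44315748] [ 0.152 -0.167  1.739  0.     1.566  1.155] [-2.03617836  0.0707642   6.06890346] [ 0.05994215  0.09729766 -0.06351616] 10.668776602465567
```

View pics/g3.png

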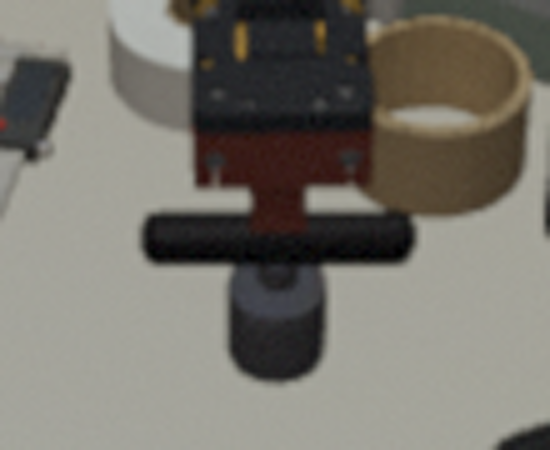

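Run:
```python
from rel import *
for k in(1,2,3):
    if k==3: snap("top",3)
    p,d=load("side",k);C=cloud("side",d)
    if k==3:
        t=manip.trace("handle_grip","side"); print([(r["score"],r["rect"]) for r in t])
        cv2.imwrite("pics/m3.png",t[0]["mask"].astype(np.uint8)*255)
    for q in[(495,90),(470,120),(486,108)]:pass
    s2=p[150:230,285:395,::-1]; cv2.imwrite(f"pics/s{k}.png",cv2.resize(s2,None,fx=6,fy=6,interpolation=cv2.INTER_CUBIC))
a=cv2.imread("pics/s2.png")[::1,:];b=cv2.imread("pics/s3.png"); print(a.shape)
p0,_=load("side",0); z=cv2.resize(p0[150:230,285:395,::-1],None,fx=4,fy=4,interpolation=cv2.INTER_CUBIC)
cv2.imwrite("pics/cmp.png",np.hstack([z[:, :400],cv2.resize(b,(440,320))[:,:400]]))
p,d=load("top",3); cv2.imwrite("pics/t3.png",cv2.resize(p[250:350,160:280,::-1],None,fx=5,fy=5,interpolation=cv2.INTER_CUBIC))
```

```text
[(0.82, [339.0, 194.1, 54.2, 29.8]), (0.37, [295.1, 272.8, 38.9, 30.6])]
(480, 660, 3)
```

View pics/cmp.png

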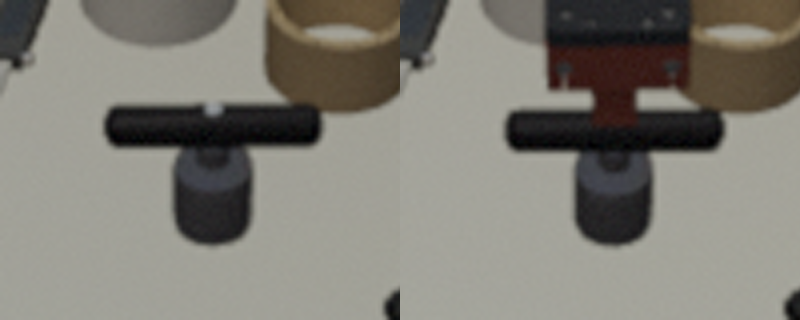

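View pics/t3.png

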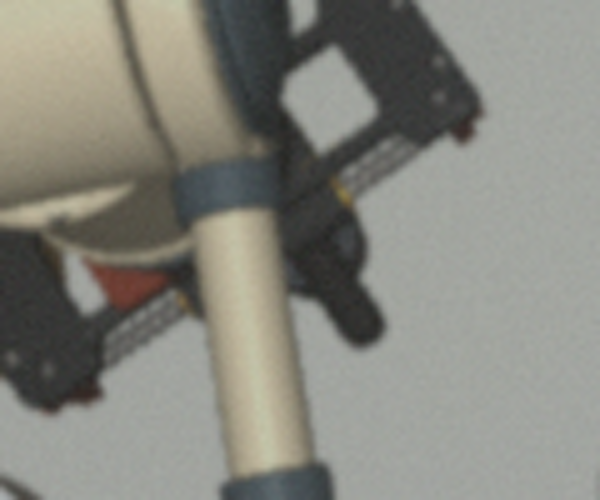

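arm_command(rows=[0,0,0,0,0,0,0.05,0,0,0,0,0,0,0.08,-0.001,0,0,0,0,0,0.08,-0.001,0,0,0,0,0,0.08,-0.001,0,0,0,0,0,0.08,-0.001,0,0,0,0,0,0.08,-0.001,0,0,0,0,0,0.08,-0.001,0,0,0,0,0,0.08,-0.001,0,0,0,0,0,0.08,-0.001,0,0,0,0,0,0.08])

```text
clock: 7.05
tool_pos: [485.6, 108.5, 68.9]
tool_rot: [0.62, 0.34, 0.62, -0.34]
ft_force: [0.4, -0.6, 1.5]
opening: 0.906
```

Run:
```python
from rel import *
apply([-.001,0,0],[0,0,0])
s=manip.state(); print(getc()[0],s["clock"],s["tool_pos"],s["q"].round(3),s["ft_force"],s["wrist_torque"],s["opening"]*88)
p,d=snap("side",4)
cv2.imwrite("pics/g4.png",cv2.resize(p[140:230,280:400,::-1],None,fx=5,fy=5,interpolation=cv2.INTER_CUBIC))
p,d=snap("top",4)
```

```text
[485.77807236 108.50440279  69.131     ] 7.05 [485.617252   108.49918442  68.85885322] [ 0.151 -0.166  1.74   0.     1.568  1.155] [ 0.35528051 -0.61764385  1.49779618] [-0.01456288 -0.10786174  0.00428562] 79.76038224430242
```

View pics/g4.png

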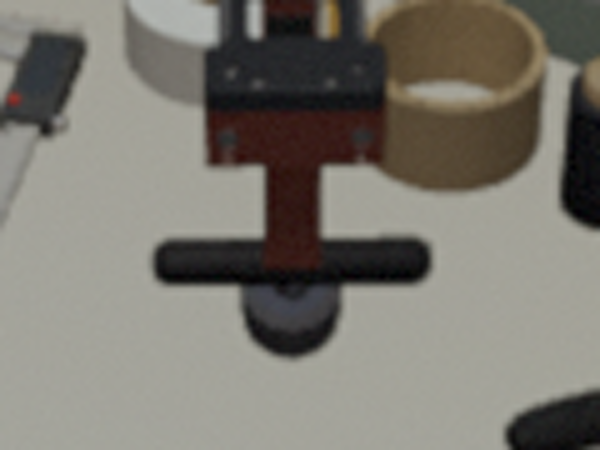

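View pics/top4.png

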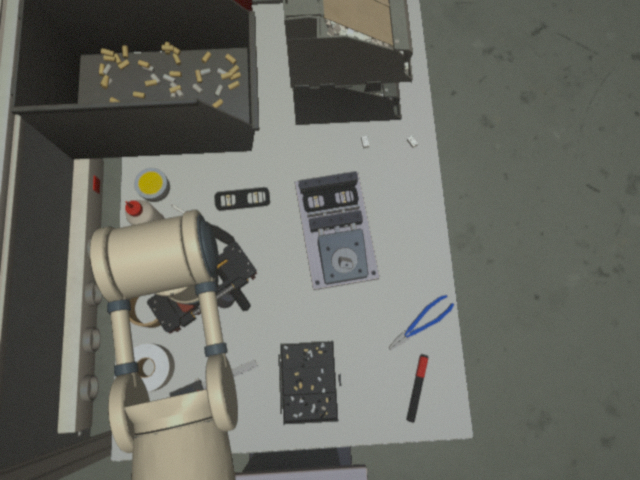

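Run:
```python
from rel import *
s=manip.state(); m=rot(s["tool_rot"]).as_matrix(); tp=s["tool_pos"]
for k in(1,2,3,4):
    p,d=load("side",k);C=cloud("side",d)
    L=(C-tp)@m  # tool coords (x down,y along bar,z jaw)
    print("pic",k)
    hsv=cv2.cvtColor(p,cv2.COLOR_RGB2HSV)
    sel=(np.abs(L[...,1])<70)&(np.abs(L[...,2])<90)&(L[...,0]>-25)&(L[...,0]<60)&(d>0)
    red=sel&(p[...,0].astype(int)>p[...,2]+20)&(np.abs(L[...,1])<14)
    drk=sel&(p.max(-1)<60)&~red
    for nm,q in(("red",red),("dark",drk)):
        Q=L[q]; print(nm,len(Q)); 
        if len(Q): 
            for lo in range(-25,60,8):
                b=Q[(Q[:,0]>=lo)&(Q[:,0]<lo+8)]
                if len(b)>4: print("  x",lo,len(b),"y",np.percentile(b[:,1],[5,95]).round(),"z",np.percentile(b[:,2],[5,50,95]).round())
```

```text
pic 1
red 54
  x -25 34 y [-11.   8.] z [48. 50. 53.]
  x -17 20 y [-9.  8.] z [47. 50. 51.]
dark 593
  x -17 54 y [-47.  48.] z [-3.  1. 20.]
  x -9 200 y [-51.  48.] z [-4.  3.  7.]
  x -1 110 y [-49.  48.] z [3. 5. 7.]
  x 7 23 y [-47.  29.] z [1. 3. 5.]
  x 23 21 y [-15.  14.] z [-12.  12.  19.]
  x 31 53 y [-17.  16.] z [ 6. 14. 19.]
  x 39 45 y [-19.  16.] z [ 4. 14. 18.]
  x 47 55 y [-18.  15.] z [ 4. 14. 19.]
  x 55 30 y [-18.  14.] z [ 5. 14. 19.]
pic 2
red 0
dark 747
  x -17 65 y [-47.  46.] z [-3.  1.  7.]
  x -9 249 y [-49.  48.] z [-4.  3.  7.]
  x -1 145 y [-47.  48.] z [2. 5. 8.]
  x 7 51 y [-44.  32.] z [1. 4. 6.]
  x 15 25 y [-8.  7.] z [-7.  4.  5.]
  x 23 30 y [-16.  15.] z [-11.  10.  20.]
  x 31 47 y [-18.  16.] z [ 5. 13. 18.]
  x 39 53 y [-17.  15.] z [ 7. 14. 19.]
  x 47 48 y [-18.  16.] z [ 7. 13. 17.]
  x 55 34 y [-18.  15.] z [ 4. 14. 19.]
pic 3
red 53
  x -25 32 y [-10.   9.] z [10. 12. 14.]
  x -17 19 y [-9.  9.] z [10. 11. 13.]
dark 715
  x -17 89 y [-49.  49.] z [ 1.  5. 10.]
  x -9 221 y [-47.  48.] z [ 1.  8. 12.]
  x -1 133 y [-49.  48.] z [ 6.  9. 12.]
  x 7 49 y [-32.  39.] z [ 5.  7. 10.]
  x 15 26 y [-9.  9.] z [-5.  5.  9.]
  x 23 19 y [-13.  16.] z [-6. 12. 21.]
  x 31 49 y [-18.  17.] z [ 7. 16. 21.]
  x 39 56 y [-18.  16.] z [ 7. 15. 20.]
  x 47 47 y [-18.  14.] z [ 8. 16. 20.]
  x 55 25 y [-17.  16.] z [ 7. 16. 19.]
pic 4
red 66
  x -25 33 y [-11.   8.] z [44. 47. 49.]
  x -17 24 y [-11.   8.] z [45. 47. 48.]
  x -9 9 y [-10.   6.] z [39. 41. 44.]
dark 511
  x -17 88 y [-46.  47.] z [32. 36. 41.]
  x -9 200 y [-51.  48.] z [32. 39. 42.]
  x -1 98 y [-47.  44.] z [37. 39. 42.]
  x 7 14 y [-50.  41.] z [33. 35. 36.]
  x 15 16 y [-5. 14.] z [24. 29. 30.]
  x 23 10 y [-18.  17.] z [20. 25. 35.]
  x 31 24 y [-16.  15.] z [24. 32. 37.]
  x 39 28 y [-18.  13.] z [17. 27. 31.]
  x 47 17 y [-17.  14.] z [15. 23. 26.]
  x 55 13 y [-16.  11.] z [14. 21. 23.]
```

Run:
```python
from rel import *
s=manip.state(); m=rot(s["tool_rot"]).as_matrix(); tp=s["tool_pos"]
# pic1 crop origin
P1=np.array([486.55,108.51,70.55]); w=int(proj("side",P1)[0][1]);u=int(proj("side",P1)[0][0])
print("g1 tip obs", u-55+581/3.5, w-45+207/3.5)
for x in(-20,-10,0,10,19): print(x,proj("side",P1+m@[x,0,44]).round(1),proj("side",P1+m@[x,0,50]).round(1))
print("g4 tip obs",280+292/5,140+268/5)
for x in(-20,-10,0,10,19): print(x,proj("side",tp+m@[x,0,40]).round(1),proj("side",tp+m@[x,0,46]).round(1))
P2=np.array([485.2,108.37,99.3]); w=int(proj("side",P2)[0][1]);u=int(proj("side",P2)[0][0])
print("g2 tip obs", u-55+275/5, w-45+230/5)
for x in(-20,-10,0,10,19): print(x,proj("side",P2+m@[x,0,5]).round(1),proj("side",P2+m@[x,0,11]).round(1))
```

```text
g1 tip obs 449.0 194.14285714285714
-20 [[339.1 187.9]] [[339.2 190. ]]
-10 [[339.1 191.7]] [[339.1 193.8]]
0 [[339.  195.5]] [[339.1 197.6]]
10 [[339.  199.2]] [[339.  201.3]]
19 [[339.  202.5]] [[339.  204.6]]
g4 tip obs 338.4 193.6
-20 [[338.7 187. ]] [[338.7 189.1]]
-10 [[338.6 190.8]] [[338.7 192.9]]
0 [[338.6 194.6]] [[338.6 196.6]]
10 [[338.6 198.3]] [[338.6 200.3]]
19 [[338.5 201.6]] [[338.6 203.6]]
g2 tip obs 338.0 170.0
-20 [[338.2 163.5]] [[338.3 165.4]]
-10 [[338.2 167.4]] [[338.2 169.4]]
0 [[338.2 171.3]] [[338.2 173.3]]
10 [[338.1 175.2]] [[338.2 177.1]]
19 [[338.1 178.6]] [[338.1 180.6]]
```

Run:
```python
from rel import *
p,d=load("side",2)
cv2.imwrite("pics/z2.png",cv2.convertScaleAbs(cv2.resize(p[140:200,315:365,::-1],None,fx=10,fy=10,interpolation=cv2.INTER_NEAREST),alpha=1.5))
for v in range(150,184,2): print(v,p[v,338],d[v,338].round(),d[v,330].round(), d[v,345].round())
```

```text
150 [56 26 24] 1029.0 1028.0 1030.0
152 [56 23 20] 1039.0 1040.0 1042.0
154 [56 27 24] 1041.0 1044.0 1040.0
156 [58 29 26] 1046.0 1045.0 1045.0
158 [56 27 22] 1049.0 1050.0 1049.0
160 [53 25 24] 1139.0 1345.0 1344.0
162 [51 23 21] 1141.0 1341.0 1340.0
164 [50 23 17] 1144.0 1336.0 1335.0
166 [51 23 19] 1149.0 1332.0 1330.0
168 [53 22 18] 1153.0 1324.0 1324.0
170 [126 122 112] 1323.0 1319.0 1324.0
172 [163 163 154] 1316.0 1318.0 1315.0
174 [163 162 153] 1317.0 1313.0 1309.0
176 [148 151 151] 1187.0 1188.0 1188.0
178 [112 117 118] 1189.0 1185.0 1188.0
180 [33 32 33] 1184.0 1186.0 1184.0
182 [15 17 19] 1185.0 1187.0 1188.0
```

View pics/z2.png

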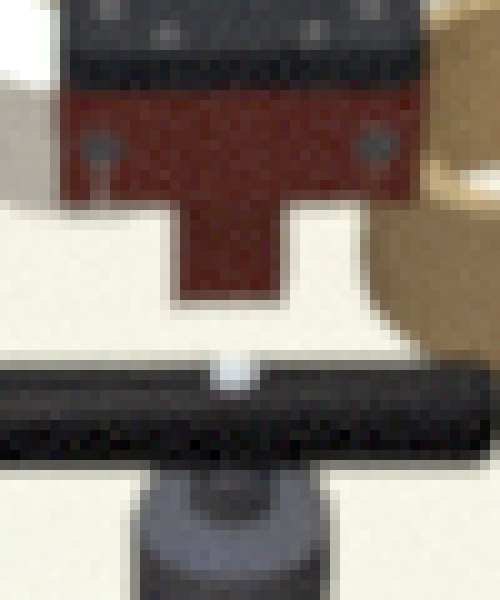

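Run:
```python
from rel import *
P2=np.array([485.2,108.37,99.3]); m=frame([0,0,-1],[np.cos(-1.004),np.sin(-1.004),0]).as_matrix()
p,d=load("side",2);C=cloud("side",d)
for v in(152,156,162,166,168,177,180,184): print(v,C[v,338].round(1),((C[v,338]-P2)@m).round(1))
P1=np.array([486.55,108.51,70.55])
p,d=load("side",1);C=cloud("side",d)
for v in range(170,212,3): print(v,p[v,339],C[v,339].round(1),((C[v,339]-P1)@m).round(1))
```

```text
152 [525.7  40.7 205.8] [-106.5   -2.2   78.8]
156 [525.3  41.4 196.2] [-96.9  -2.1  78.1]
162 [491.1  98.  128.7] [-29.4  -0.6  11.9]
166 [490.5  99.1 117.6] [-18.3  -0.5  10.7]
168 [490.6  98.9 112.8] [-13.5  -0.5  10.9]
177 [484.3 109.6  79. ] [20.3 -0.1 -1.5]
180 [487.5 104.4  76.3] [23.  -0.2  4.6]
184 [486.9 105.5  64.5] [34.8 -0.1  3.4]
170 [53 25 18] [529.   39.2 167.1] [-96.5  -1.4  81.3]
173 [51 25 18] [514.9  62.8 136.8] [-66.2  -0.7  53.8]
176 [49 24 17] [515.6  61.7 130.5] [-59.9  -0.7  55.1]
179 [49 21 19] [515.2  62.4 122.3] [-51.8  -0.6  54.3]
182 [47 21 17] [514.8  63.2 114. ] [-43.4  -0.5  53.4]
185 [47 23 20] [512.9  66.4 103.1] [-32.6  -0.4  49.7]
188 [50 24 18] [514.6  63.7  98.2] [-27.6  -0.4  52.9]
191 [52 27 21] [514.5  64.   90.1] [-19.6  -0.3  52.5]
194 [59 54 61] [492.8 100.   44.1] [26.4  0.7 10.6]
197 [57 57 63] [495.8  95.2  41. ] [29.6  0.7 16.2]
200 [41 39 43] [495.   96.7  31.1] [39.5  0.7 14.5]
203 [38 38 40] [496.3  94.6  24.9] [45.7  0.7 16.9]
206 [43 40 42] [495.5  96.   14.9] [55.7  0.8 15.4]
209 [34 33 33] [496.1  95.2   7.2] [63.3  0.9 16.4]
```

arm_command(rows=[0,0,0,0,0,0,0.076,0,0,0,0,0,0,0.072,0,0,0,0,0,0,0.068,0,0,0,0,0,0,0.064,0,0,0,0,0,0,0.06,0,0,0,0,0,0,0.056,0,0,0,0,0,0,0.052,0,0,0,0,0,0,0.048,0,0,0,0,0,0,0.044,0,0,0,0,0,0,0.044], force=20)

```text
clock: 8.4
tool_pos: [486.8, 108.7, 71.1]
tool_rot: [0.621, 0.341, 0.619, -0.339]
ft_force: [-0.6, -0.8, 9.3]
opening: 0.504
```

Run:
```python
from rel import *
s=manip.state(); print(getc()[0],s["clock"],s["tool_pos"],s["q"].round(3),s["ft_force"],s["wrist_torque"],s["opening"]*88)
p,d=snap("side",5)
cv2.imwrite("pics/g5.png",cv2.resize(p[140:230,280:400,::-1],None,fx=5,fy=5,interpolation=cv2.INTER_CUBIC))
```

```text
[485.77807236 108.50440279  69.131     ] 8.4 [486.8492911  108.69730147  71.07529394] [ 0.151 -0.167  1.738  0.     1.568  1.155] [-0.57026586 -0.77612846  9.32665647] [-0.28575737 -0.08650249  0.02845972] 44.358078647169364
```

View pics/g5.png

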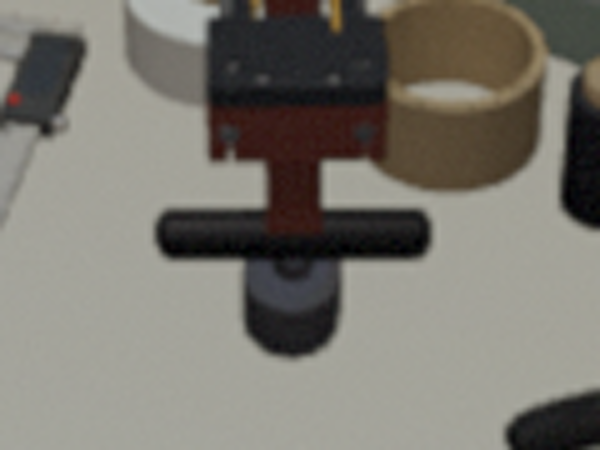

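arm_command(rows=[-0.001,0,0,0,0,0,0.04,-0.002,0,0,0,0,0,0.036,-0.003,0,0,0,0,0,0.032,-0.005,0,0,0,0,0,0.028,-0.007,0,0,0,0,0,0.026,-0.01,0,0,0,0,0,0.026,-0.015,0,0,0,0,0,0.04,-0.02,0,0,0,0,0,0.06,-0.025,0,0,0,0,0,0.06,-0.025,0,0,0,0,0,0.06])

```text
clock: 9.7
tool_pos: [486.1, 108.5, 94.8]
tool_rot: [0.62, 0.34, 0.62, -0.34]
ft_force: [0.1, 0.7, 0.6]
opening: 0.671
```

Run:
```python
from rel import *
apply([-.025,0,0],[0,0,0])
s=manip.state(); print(getc()[0],s["clock"],s["tool_pos"],s["ft_force"],s["opening"]*88)
p,d=snap("side",6)
cv2.imwrite("pics/g6.png",cv2.resize(p[140:230,280:400,::-1],None,fx=5,fy=5,interpolation=cv2.INTER_CUBIC))
C=cloud("side",d); t=manip.trace("handle_grip","side")[0]; mk=t["mask"]; print(t["score"],t["rect"])
Q=C[mk];Q=Q[(Q[:,2]>62)&(Q[:,2]<84)&(p[mk].max(1)<60)]
r=cv2.minAreaRect(Q[:,:2].astype(np.float32)); print(r,Q.mean(0))
```

```text
[485.77807236 108.50440279  94.131     ] 9.7 [486.11051355 108.54693066  94.84181161] [0.10845583 0.6746243  0.6208332 ] 59.07553924846731
0.72 [337.4, 193.4, 51.5, 33.4]
((486.3544921875, 106.11613464355469), (105.54179382324219, 17.09817123413086), 33.38637161254883) [487.22812147 105.48033852  72.49515942]
```

View pics/g6.png

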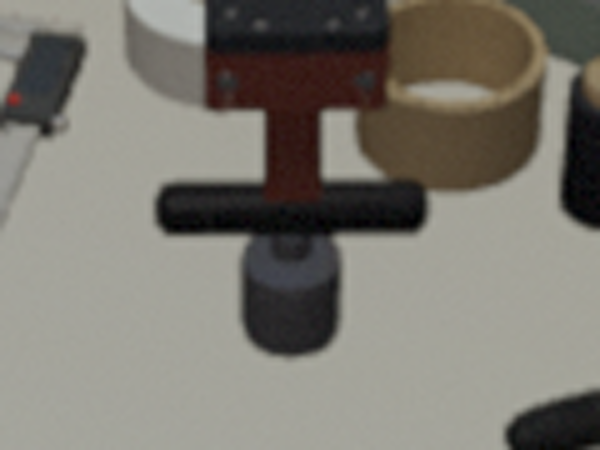

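arm_command(rows=[0.013,0,0.0015,0,0,0,0.06,0.026,0,0.0015,0,0,0,0.06,0.039,0,0.0015,0,0,0,0.06,0.052,0,0.0015,0,0,0,0.06,0.052,0,0.0015,0,0,0,0.05,0.052,0,0.0015,0,0,0,0.01,0.052,0,0.0015,0,0,0,0.01,0.052,0,0.0015,0,0,0,0.01,0.052,0,0.0015,0,0,0,0.01,0.052,0,0.0015,0,0,0,0.01], force=50)

```text
clock: 11.05
tool_pos: [486.6, 107.4, 42.3]
tool_rot: [0.62, 0.34, 0.62, -0.34]
ft_force: [-0.9, 0.9, 1.1]
opening: 0.204
```

Run:
```python
from rel import *
apply([.052,0,.0015],[0,0,0])
s=manip.state(); print(getc()[0],s["clock"],s["tool_pos"],s["ft_force"],s["opening"]*88)
p,d=snap("side",7)
cv2.imwrite("pics/g7.png",cv2.resize(p[140:230,280:400,::-1],None,fx=5,fy=5,interpolation=cv2.INTER_CUBIC))
```

```text
[486.58347052 107.2389646   42.131     ] 11.05 [486.64258546 107.37383529  42.32829367] [-0.92478582  0.85952742  1.14067399] 17.967464796645434
```

View pics/g7.png

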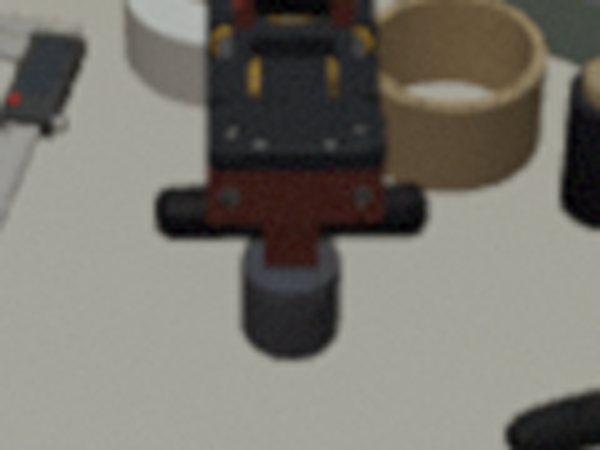

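```bash
cat > tgt.py <<'E'
from rel import *
yaw=.105
A=R.from_euler("z",yaw).as_matrix()
seat=np.array([542.7,-140.9,62.3]); ax=A@[-.5,0,.75**.5]; ey=A@[0,1,0]; ex=np.cross(ey,ax)
def fr(th): # tool frame with bar at th
    L=np.cos(th)*ey-np.sin(th)*ex; N=np.cross(L,ax)
    return frame(-ax,N)
D=42.3
def pose(th,out,off=(0,0,0)):  # mouth at `out` mm along ax from seat
    return seat+np.array(off)+out*ax+D*ax, fr(th)
E
python3 - <<'E'
from tgt import *
r=fr(-.32); print(r.as_matrix().round(3))
p1,r1=pose(-.32,70)
p0,r0=getc()
print(p1,relto(p1,r1))
E
```

```text
[[ 0.497  0.171  0.851]
 [ 0.052  0.973 -0.227]
 [-0.866  0.157  0.475]]
[ 486.8592426  -146.78492253  159.55465284] (array([-0.1174, -0.1362,  0.2144]), array([-0.7705, -0.4058,  0.352 ]))
```

arm_command(rows=[-0.04,0,0,0,0,0,0.01,-0.09,0,0,0,0,0,0.01,-0.1,-0.017,0.027,-0.1,-0.05,0.044,0.01,-0.105,-0.034,0.054,-0.19,-0.1,0.088,0.01,-0.11,-0.051,0.08,-0.29,-0.15,0.132,0.01,-0.115,-0.068,0.107,-0.385,-0.2,0.176,0.01,-0.117,-0.085,0.134,-0.48,-0.25,0.22,0.01,-0.117,-0.102,0.161,-0.58,-0.305,0.264,0.01,-0.117,-0.12,0.188,-0.675,-0.355,0.308,0.01,-0.117,-0.136,0.214,-0.77,-0.406,0.352,0.01])

```text
clock: 12.35
tool_pos: [486.0, -147.2, 158.3]
tool_rot: [0.858, 0.111, 0.5, -0.034]
ft_force: [-0.9, 0.1, -3.7]
opening: 0.2
```

Run:
```python
from tgt import *
apply([-.117,-.136,.214],[-.77,-.406,.352])
s=manip.state(); print(getc()[0],s["clock"],s["tool_pos"],s["q"].round(3),s["ft_force"],s["wrist_torque"],s["opening"]*88)
for n in("side","top"):
    p,d=snap(n,8)
    u,w=(220,180) if n=="side" else (270,190)
    g=cv2.resize(p[w:w+130,u:u+150,::-1],None,fx=4,fy=4,interpolation=cv2.INTER_CUBIC)
    cv2.imwrite(f"pics/g8{n}.png",g)
    C=cloud(n,d)
    for r in manip.trace("handle_grip",n)[:2]:
        Q=C[r["mask"]&(d>0)]; print(n,r["score"],np.round(r["rect"]),np.median(Q,0))
```

```text
[ 486.75387965 -146.31964984  159.131     ] 12.35 [ 485.9969264  -147.1684703   158.31975093] [-0.591 -0.626  2.011  0.335  1.352 -0.385] [-0.9331892   0.12623517 -3.74481787] [-0.09838395  0.42561237 -0.00466024] 17.591414723594198
side 0.89 [254. 222.  57.  57.] [ 487.69788498 -156.6504076   167.51772455]
top 0.62 [339. 274.  23.  28.] [ 487.27596323 -126.95583635  188.15211535]
```

View pics/g8side.png

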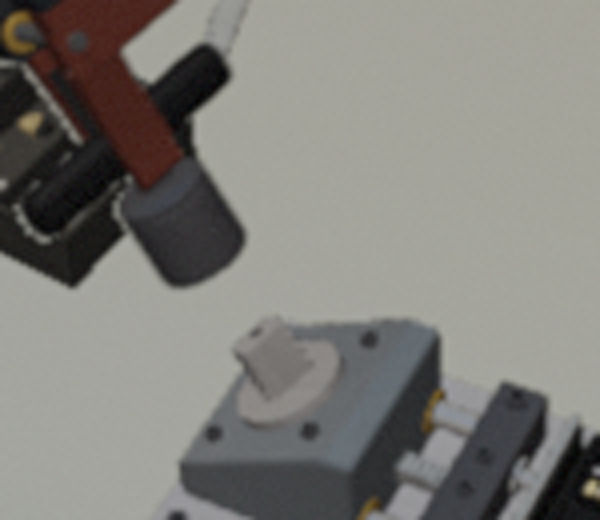

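View pics/g8top.png

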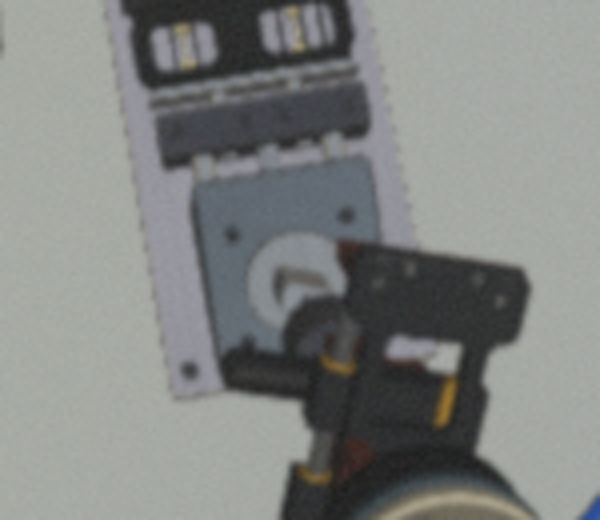

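```bash
cat > ov.py <<'E'
from tgt import *
import sys
def overlay(k,name,hyps,crops={"side":(220,180,150,130),"top":(270,190,150,130)}):
    s=manip.state(); m=rot(s["tool_rot"]).as_matrix(); tp=s["tool_pos"]
    out=[]
    for n in("side","top"):
        p,d=load(n,k); u0,v0,w,h=crops[n]; kk=5 if False else 4
        g=cv2.resize(p[v0:v0+h,u0:u0+w,::-1],None,fx=kk,fy=kk,interpolation=cv2.INTER_CUBIC); g=cv2.convertScaleAbs(g,alpha=1.4)
        a=np.linspace(0,6.283,60)
        for (c,off,D) in hyps:
            for dx,r in((D,21),(D-43,21)):
                P=tp+off+(m@np.stack([dx+0*a,r*np.cos(a),r*np.sin(a)])).T
                q=((proj(n,P)-[u0,v0]+.5)*kk).astype(int); cv2.polylines(g,[q.reshape(-1,1,2)],True,c,1)
            P=tp+off+np.array([m@[D-66,-56,0],m@[D-66,56,0]]); q=((proj(n,P)-[u0,v0]+.5)*kk).astype(int); cv2.polylines(g,[q.reshape(-1,1,2)],False,c,1)
        P=np.array([seat,seat+28*ax,seat+90*ax]);q=((proj(n,P)-[u0,v0]+.5)*kk).astype(int); cv2.polylines(g,[q.reshape(-1,1,2)],False,(255,255,0),1)
        cv2.imwrite(f"pics/{name}_{n}.png",g)
E
python3 -c "
from ov import *
overlay(8,'ov8',[((0,0,255),np.zeros(3),42.3),((0,255,0),np.array([0,0,28.]),70.3)])"
```

```text
(no output)
```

View pics/ov8_side.png

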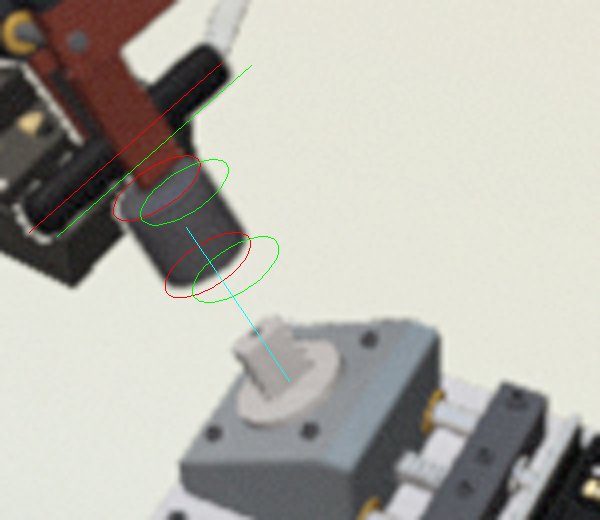

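View pics/ov8_top.png

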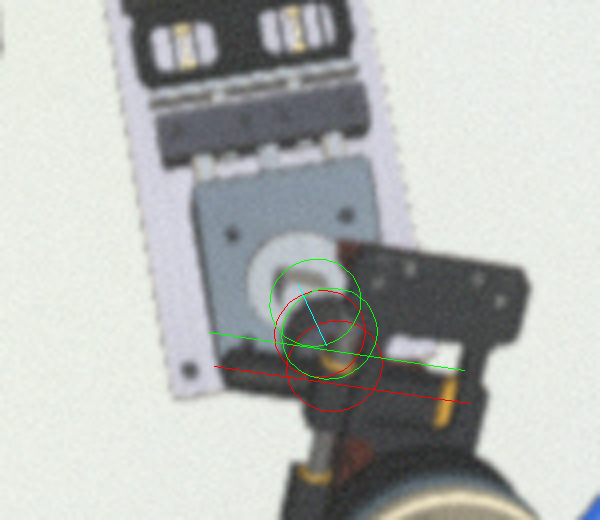

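```bash
cat > ov2.py <<'E'
from tgt import *
OFF={"top":np.array([.25,-.87,-.27]),"side":-np.array([.25,-.87,-.27])+np.array([0,0,-.9])}
def ov(k,name,crops,D=42.3,shift=(0,0,0),kk=9):
    s=manip.state(); m=rot(s["tool_rot"]).as_matrix(); tp=s["tool_pos"]; a=np.linspace(0,6.283,80)
    for n in crops:
        p,d=load(n,k); u0,v0,w,h=crops[n]
        g=cv2.resize(p[v0:v0+h,u0:u0+w,::-1],None,fx=kk,fy=kk,interpolation=cv2.INTER_CUBIC); g=cv2.convertScaleAbs(g,alpha=1.5)
        def pl(P,c,cl=False):
            q=((proj(n,P+OFF[n])-[u0,v0]+.5)*kk).astype(int); cv2.polylines(g,[q.reshape(-1,1,2)],cl,c,1)
        for dx,r in((D,21),(D-43,21)):
            pl(tp+(m@(np.stack([dx+0*a,r*np.cos(a),r*np.sin(a)])+np.array(shift)[:,None])).T,(0,0,255),True)
        pl(tp+np.array([m@(np.array([D-66,-56,0])+shift),m@(np.array([D-66,56,0])+shift)]),(0,0,255))
        pl(np.array([seat,seat+28*ax,seat+90*ax]),(255,255,0))
        pl(seat+26*np.cos(a)[:,None]*ex+26*np.sin(a)[:,None]*ey,(255,0,0),True)
        cv2.imwrite(f"pics/{name}_{n}.png",g)
E
python3 -c "
from ov2 import *
ov(8,'o8',{'side':(222,188,88,66),'top':(315,245,70,60)})"
```

```text
(no output)
```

View pics/o8_side.png

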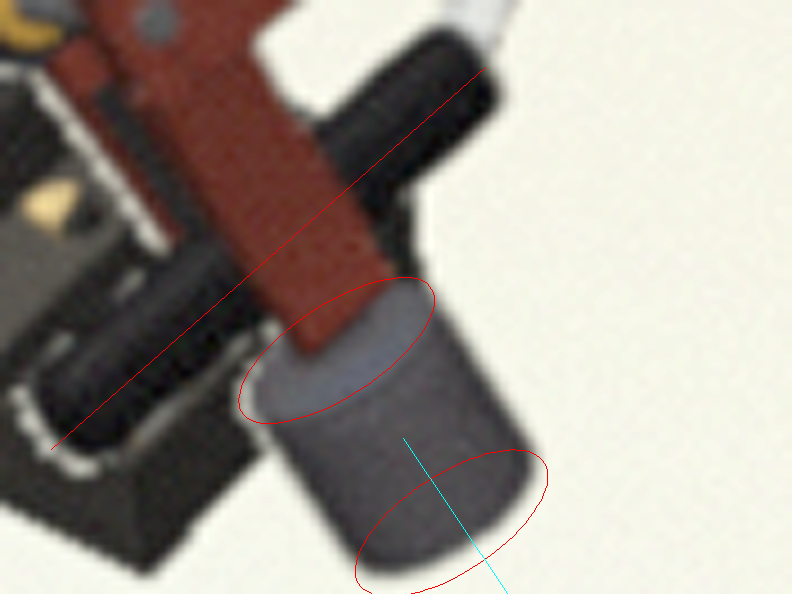

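View pics/o8_top.png

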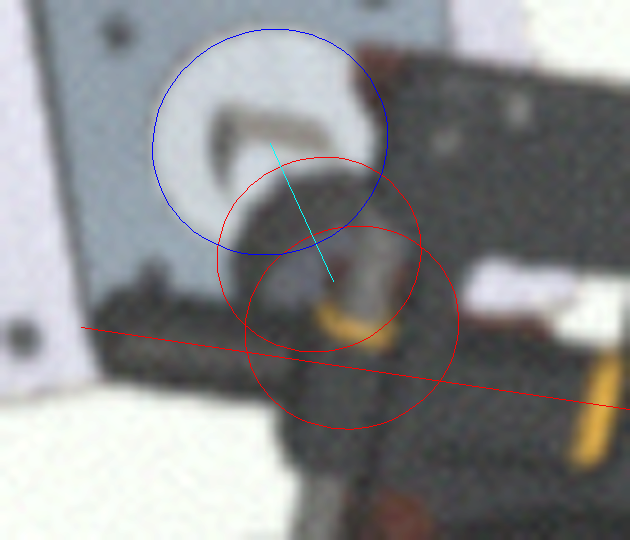

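Run:
```python
from tgt import *
s=manip.state(); print(s["clock"],s["tool_pos"],s["ft_force"],s["wrist_torque"])
p1,r1=pose(-.32,37,1.2*ey+.8*ex); print(p1,relto(p1,r1))
```

```text
12.55 [ 485.8301552  -147.03205476  157.95187541] [ 0.0831591   0.80519501 -2.73080903] [-0.11810855  0.39700895 -0.02320296]
[ 503.83160594 -143.78960063  131.37581452] (array([0.0327, 0.001 , 0.0008]), array([-0.0004,  0.0003,  0.0002]))
```

arm_command(rows=[0.008,0.001,0.001,0,0,0,0.01,0.016,0.002,0.002,0,0,0,0.01,0.024,0.002,0.002,0,0,0,0.01,0.032,0.002,0.002,0,0,0,0.01,0.032,0.002,0.002,0,0,0,0.01,0.032,0.002,0.002,0,0,0,0.01,0.032,0.002,0.002,0,0,0,0.01,0.032,0.002,0.002,0,0,0,0.01,0.032,0.002,0.002,0,0,0,0.01,0.032,0.002,0.002,0,0,0,0.01])

```text
clock: 13.8
tool_pos: [504.7, -143.2, 132.8]
tool_rot: [0.858, 0.112, 0.5, -0.035]
ft_force: [-0.6, 0.9, -2.9]
opening: 0.2
```

Run:
```python
from ov2 import *
apply([.032,.002,.002],[0,0,0])
s=manip.state(); print(getc()[0],s["clock"],s["tool_pos"],s["ft_force"],s["wrist_torque"])
snap("side",9); snap("top",9); s=manip.state(); print(s["tool_pos"])
ov(9,'o9',{'side':(240,205,80,66),'top':(315,240,70,60)})
```

```text
[ 504.71621693 -143.15911505  132.6854813 ] 13.8 [ 504.69551219 -143.22498376  132.76927196] [-0.59701042  0.86156013 -2.86409961] [-0.04762453  0.4097679   0.00820794]
[ 504.70631993 -143.19615758  132.70740348]
```

View pics/o9_side.png

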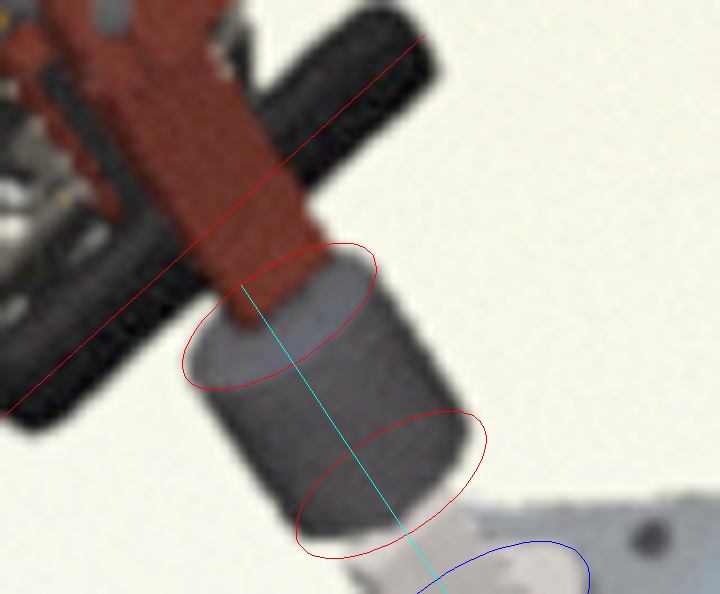

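View pics/o9_top.png

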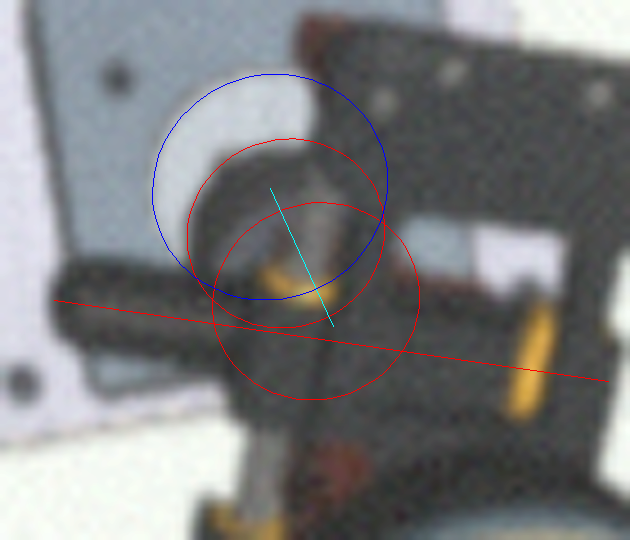

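arm_command(rows=[0.003,-0.0005,0,0,0,0,0.01,0.006,-0.0005,0,0,0,0,0.01,0.009,-0.0005,0,0,0,0,0.01,0.011,-0.0005,0,0,0,0,0.01,0.013,-0.0005,0,0,0,0,0.01,0.015,-0.0005,0,0,0,0,0.01,0.016,-0.0005,0,0,0,0,0.01,0.016,-0.0005,0,0,0,0,0.01,0.016,-0.0005,0,0,0,0,0.01,0.016,-0.0005,0,0,0,0,0.01])

```text
clock: 15.15
tool_pos: [512.4, -143.2, 118.4]
tool_rot: [0.858, 0.112, 0.5, -0.035]
ft_force: [-1.8, -5.3, -4.2]
opening: 0.202
```

```bash
cat > st.py <<'E'
from ov2 import *
def st(t,a=(0,0,0)):
    apply(t,a); s=manip.state(); m=rot(s["tool_rot"]).as_matrix(); p,r=getc()
    err=m.T@(s["tool_pos"]-p); dr=(r.inv()*rot(s["tool_rot"])).as_rotvec()
    mouth=s["tool_pos"]+42.3*m[:,0]-seat
    print("clk",s["clock"],"F tool",(m.T@s["ft_force"]).round(2),"T tool",(m.T@s["wrist_torque"]).round(3),"err",err.round(2),"dr",dr.round(4))
    print("out",(mouth@ax).round(2),"lat ex,ey",(mouth@ex).round(2),(mouth@ey).round(2),"open",(s["opening"]*88).round(1),"q6",s["q"][5].round(3))
E
python3 - <<'E'
from st import *
st([.016,-.0005,0])
snap("side",10)
ov(10,'o10',{'side':(240,205,80,66)})
E
```

```text
clk 15.15 F tool [ 2.45 -6.09 -2.36] T tool [-0.086  0.56  -1.412] err [ 0.19 -0.49 -0.24] dr [ 0.0002  0.0004 -0.0009]Traceback (most recent call last):
  File "<stdin>", line 2, in <module>
  File "st.py", line 7, in st
    print("out",(mouth@ax).round(2),"lat ex,ey",(mouth@ex).round(2),(mouth@ey).round(2),"open",(s["opening"]*88).round(1),"q6",s["q"][5].round(3))
                                                                                               ^^^^^^^^^^^^^^^^^^^^^^^
AttributeError: 'float' object has no attribute 'round'
```

```bash
sed -i 's/(s\["opening"\]\*88).round(1)/round(s["opening"]*88,1)/; s/s\["q"\]\[5\].round(3)/s["q"].round(3)/' st.py
python3 - <<'E'
from st import *
snap("side",10)
st([0,0,0])
ov(10,'o10',{'side':(240,205,80,66)})
E
```

```text
clk 15.2 F tool [ 2.97 -6.42 -2.49] T tool [-0.083  0.559 -1.364] err [ 0.17 -0.48 -0.21] dr [ 0.0001  0.0003 -0.0009]
out 21.49 lat ex,ey 1.75 0.83 open 17.8 q6 [-0.541 -0.549  2.032  0.322  1.243 -0.365]
```

View pics/o10_side.png

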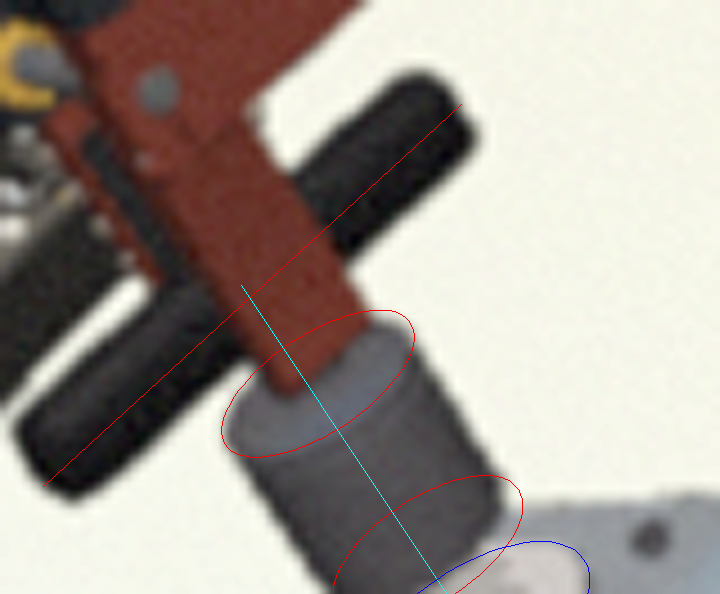

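arm_command(rows=[0,-0.0005,0,0,0,0,0.01,0,-0.001,0,0,0,0,0.01,0,-0.001,0,0,0,0,0.01,0.001,-0.001,0,0,0,0,0.01,0.002,-0.001,0,0,0,0,0.01,0.003,-0.001,0,0,0,0,0.01,0.004,-0.001,0,0,0,0,0.01,0.004,-0.001,0,0,0,0,0.01,0.004,-0.001,0,0,0,0,0.01,0.004,-0.001,0,0,0,0,0.01])

```text
clock: 16.45
tool_pos: [514.4, -143.6, 115.0]
tool_rot: [0.858, 0.112, 0.5, -0.035]
ft_force: [-4.0, -2.1, -3.4]
opening: 0.201
```

```bash
python3 -c "
from st import *
st([.004,-.001,0])"
```

```text
clk 16.45 F tool [ 0.86 -3.29 -4.54] T tool [-0.027  0.857 -0.974] err [ 0.11 -0.02 -0.09] dr [0.0001 0.0001 0.    ]
out 17.55 lat ex,ey 1.72 0.31 open 17.7 q6 [-0.54  -0.541  2.033  0.324  1.234 -0.367]
```

arm_command(rows=[0,-0.0004,-0.0005,0,0,0,0.01,0,-0.0008,-0.001,0,0,0,0.01,0,-0.0008,-0.001,0,0,0,0.01,0.001,-0.0008,-0.001,0,0,0,0.01,0.002,-0.0008,-0.001,0,0,0,0.01,0.003,-0.0008,-0.001,0,0,0,0.01,0.003,-0.0008,-0.001,0,0,0,0.01,0.003,-0.0008,-0.001,0,0,0,0.01,0.003,-0.0008,-0.001,0,0,0,0.01,0.003,-0.0008,-0.001,0,0,0,0.01])

```text
clock: 17.7
tool_pos: [514.9, -144.0, 112.0]
tool_rot: [0.858, 0.112, 0.5, -0.035]
ft_force: [-0.4, -0.1, -3.0]
opening: 0.206
```

```bash
python3 -c "
from st import *
st([.003,-.0008,-.001])"
```

```text
clk 17.7 F tool [ 2.4  -0.65 -1.76] T tool [-0.103  0.427 -0.22 ] err [-0.06 -0.01  0.05] dr [-0.     -0.0001 -0.    ]
out 14.72 lat ex,ey 0.65 -0.18 open 18.1 q6 [-0.54  -0.539  2.037  0.325  1.228 -0.37 ]
```

arm_command(rows=[0.001,0,0,0,0,0,0.01,0.002,0,0,0,0,0,0.01,0.003,0,0,0,0,0,0.01,0.004,0,0,0,0,0,0.01,0.0045,0,0,0,0,0,0.01,0.005,0,0,0,0,0,0.01,0.005,0,0,0,0,0,0.01,0.005,0,0,0,0,0,0.01,0.005,0,0,0,0,0,0.01,0.005,0,0,0,0,0,0.01])

```text
clock: 18.95
tool_pos: [517.4, -143.7, 107.6]
tool_rot: [0.858, 0.112, 0.5, -0.035]
ft_force: [0.1, 0.9, -2.7]
opening: 0.201
```

```bash
python3 -c "
from st import *
st([.005,0,0]); snap('side',11)
ov(11,'o11',{'side':(245,215,80,66)})"
```

```text
clk 18.95 F tool [ 2.43  0.47 -1.39] T tool [-0.02   0.375 -0.105] err [-0.01 -0.02 -0.01] dr [-0.  0. -0.]
out 9.67 lat ex,ey 0.6 -0.17 open 17.7 q6 [-0.536 -0.53   2.039  0.324  1.217 -0.369]
```

View pics/o11_side.png

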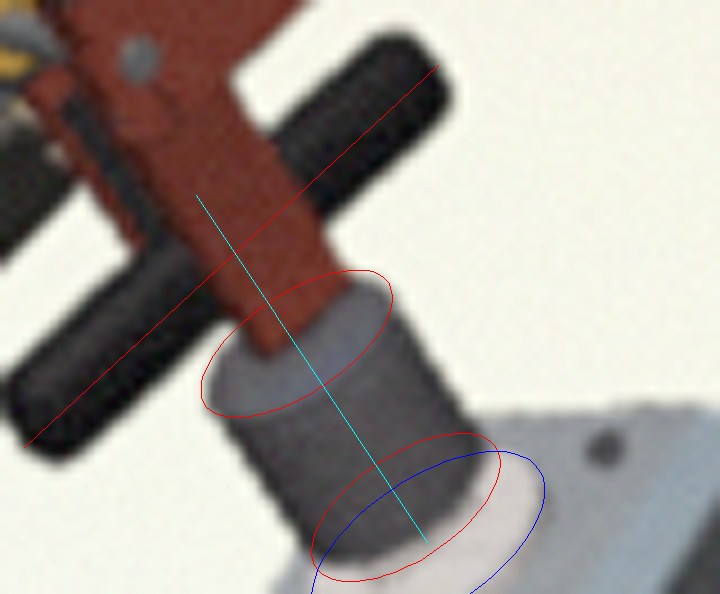

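arm_command(rows=[0.0012,0,0,0,0,0,0.01,0.0024,0,0,0,0,0,0.01,0.0036,0,0,0,0,0,0.01,0.0048,0,0,0,0,0,0.01,0.006,0,0,0,0,0,0.01,0.007,0,0,0,0,0,0.01,0.008,0,0,0,0,0,0.01,0.009,0,0,0,0,0,0.01,0.0095,0,0,0,0,0,0.01,0.0095,0,0,0,0,0,0.01])

```text
clock: 20.25
tool_pos: [522.1, -143.2, 99.4]
tool_rot: [0.858, 0.112, 0.5, -0.035]
ft_force: [0.0, -0.7, -3.2]
opening: 0.203
```

```bash
python3 -c "
from st import *
st([.0095,0,0])"
```

```text
clk 20.25 F tool [ 2.71 -1.16 -1.31] T tool [-0.026  0.368 -0.146] err [ 0.01  0.01 -0.  ] dr [-0.0001  0.      0.    ]
out 0.15 lat ex,ey 0.62 -0.14 open 17.9 q6 [-0.528 -0.513  2.042  0.324  1.195 -0.368]
```

Nearly home, still free. A few more mm until contact.

arm_command(rows=[0.0007,0,0,0,0,0,0.01,0.0014,0,0,0,0,0,0.01,0.0021,0,0,0,0,0,0.01,0.0028,0,0,0,0,0,0.01,0.0032,0,0,0,0,0,0.01,0.0036,0,0,0,0,0,0.01,0.004,0,0,0,0,0,0.01,0.004,0,0,0,0,0,0.01,0.004,0,0,0,0,0,0.01,0.004,0,0,0,0,0,0.01])

```text
clock: 21.5
tool_pos: [523.2, -143.4, 98.3]
tool_rot: [0.858, 0.111, 0.501, -0.035]
ft_force: [-22.0, 0.7, 13.3]
opening: 0.203
```

```bash
python3 -c "
from st import *
st([.004,0,0]); snap('side',12); snap('top',12)
ov(12,'o12',{'side':(250,225,80,66)})"
```

```text
clk 21.5 F tool [-22.43  -0.99 -12.59] T tool [-0.033  2.438 -0.036] err [-2.52 -0.16  0.4 ] dr [-0.0016  0.0009 -0.0011]
out -1.32 lat ex,ey 0.9 -0.47 open 17.9 q6 [-0.526 -0.509  2.041  0.322  1.192 -0.368]
```

View pics/o12_side.png

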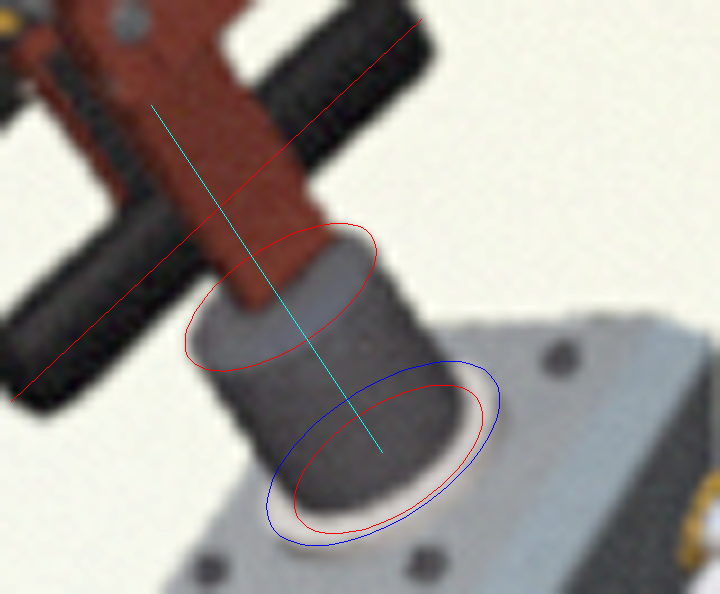

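arm_command(rows=[-0.001,0,0,0,0,0,0.01,-0.0022,0,0,0,0,0,0.01,-0.0022,0,0,0.1,0,0,0.01,-0.0022,0,0,0.2,0,0,0.01,-0.0022,0,0,0.3,0,0,0.01,-0.0022,0,0,0.4,0,0,0.01,-0.0022,0,0,0.5,0,0,0.01,-0.0022,0,0,0.6,0,0,0.01,-0.0022,0,0,0.6,0,0,0.01,-0.0022,0,0,0.6,0,0,0.01])

```text
clock: 22.85
tool_pos: [522.9, -143.0, 98.1]
tool_rot: [0.787, 0.36, 0.468, -0.181]
ft_force: [-5.5, 0.5, 1.2]
opening: 0.202
```

```bash
cat > jaw.py <<'E'
from st import *
def view(k):
    p,d=snap("side",k); p0,_=load("side",0)
    a=[cv2.convertScaleAbs(cv2.resize(q[270:360,310:405,::-1],None,fx=6,fy=6,interpolation=cv2.INTER_CUBIC),alpha=1.4)[:, 90:480] for q in(p0,p)]
    cv2.imwrite(f"pics/j{k}.png",np.hstack(a))
E
python3 -c "
from jaw import *
st([-.0022,0,0],[.6,0,0]); view(13)"
```

```text
clk 22.85 F tool [-3.71 -2.64 -3.32] T tool [-0.021  0.702 -0.555] err [-0.34  0.07 -0.06] dr [-0.0013  0.0003 -0.0001]
out -1.3 lat ex,ey 0.63 -0.06 open 17.7 q6 [-0.527 -0.51   2.042  0.323  1.192  0.231]
```

View pics/j13.png

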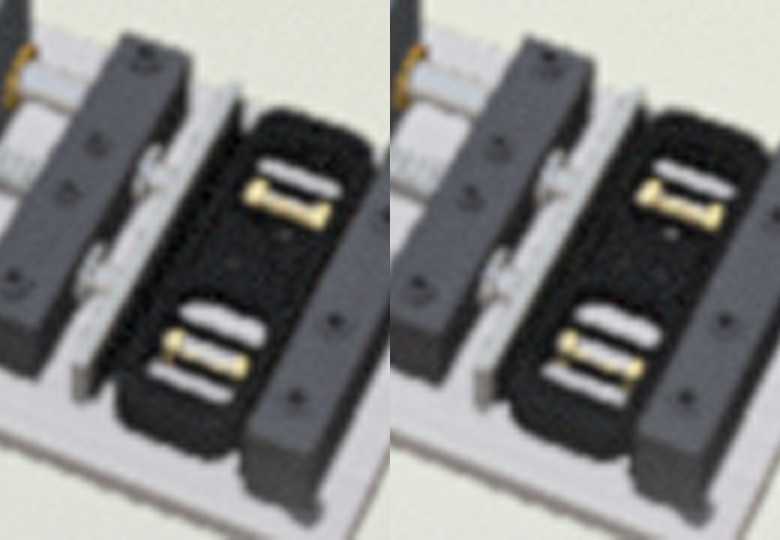

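```bash
cat > trk.py <<'E'
from jaw import *
from scipy.ndimage import map_coordinates, gaussian_filter
XY=lambda X,Y:(310+(X+90)/6-.4,270+Y/6-.4)
polys={"jaw":[(118,45),(185,60),(30,330),(-30,300)],"jawhole":[(115,40),(180,50),(165,90),(115,85)],"plate":[(232,85),(243,95),(92,385),(70,370)],"cover":[(250,150),(345,185),(335,235),(235,205)],"cover2":[(165,300),(270,320),(245,405),(140,385)]}
ctr={"jaw":44,"jawhole":44,"plate":40,"cover":30,"cover2":30}
def gdir(n="side",z=40,x=20):
    A_=np.array([627.95,-131.8,0]); q=proj("side",np.array([A_+A@[x,0,z],A_+A@[x+10,0,z]])); return (q[1]-q[0])/10
def track(k,n="side"):
    a=gaussian_filter(load(n,0)[0].astype(float),(.6,.6,0)).mean(-1); b=gaussian_filter(load(n,k)[0].astype(float),(.6,.6,0)).mean(-1)
    out={}
    for nm,pl in polys.items():
        P=np.array([XY(*c) for c in pl]); m=np.zeros((480*4,640*4),np.uint8); cv2.fillPoly(m,[(P*4).astype(np.int32)],1)
        v,u=np.nonzero(m[::2,::2]); v=v/2;u=u/2; g=gdir(z=ctr[nm])
        ref=map_coordinates(a,[v,u],order=1); S=np.arange(-3,25,.1); E=[]
        for s in S:
            c=map_coordinates(b,[v+g[1]*s,u+g[0]*s],order=1); E.append(np.mean((c-ref)**2))
        i=int(np.argmin(E)); out[nm]=(round(S[i],1),round(float(np.sqrt(E[i])),1))
    return out
E
python3 -c "
from trk import *
print(gdir()); 
for k in(12,13): print(k,track(k))"
```

```text
[0.52611054 0.20404833]
12 {'jaw': (np.float64(0.2), 1.6), 'jawhole': (np.float64(0.1), 1.6), 'plate': (np.float64(0.1), 1.3), 'cover': (np.float64(0.0), 2.1), 'cover2': (np.float64(0.0), 2.1)}
13 {'jaw': (np.float64(4.3), 1.6), 'jawhole': (np.float64(4.2), 2.4), 'plate': (np.float64(4.3), 2.9), 'cover': (np.float64(1.0), 5.1), 'cover2': (np.float64(1.4), 4.8)}
```

arm_command(rows=[0,0,0,0.08,0,0,0.01,0,0,0,0.16,0,0,0.01,0,0,0,0.24,0,0,0.01,0,0,0,0.32,0,0,0.01,0,0,0,0.4,0,0,0.01,0,0,0,0.4,0,0,0.01,0,0,0,0.4,0,0,0.01,0,0,0,0.4,0,0,0.01,0,0,0,0.4,0,0,0.01,0,0,0,0.4,0,0,0.01])

```text
clock: 24.15
tool_pos: [522.9, -143.4, 98.1]
tool_rot: [0.7, 0.509, 0.422, -0.27]
ft_force: [-5.2, -0.9, 1.6]
opening: 0.198
```

```bash
python3 -c "
from trk import *
st([0,0,0],[.4,0,0]); view(14); print(track(14))"
```

```text
clk 24.15 F tool [-4.06 -3.72 -0.6 ] T tool [-0.087  0.222 -1.02 ] err [-0.31 -0.03  0.22] dr [-0.0027 -0.0004 -0.0002]
out -1.33 lat ex,ey 0.64 -0.4 open 17.4 q6 [-0.527 -0.51   2.042  0.323  1.192  0.629]
{'jaw': (np.float64(8.2), 2.1), 'jawhole': (np.float64(7.9), 2.2), 'plate': (np.float64(5.4), 3.1), 'cover': (np.float64(2.1), 6.2), 'cover2': (np.float64(2.6), 7.1)}
```

View pics/j14.png

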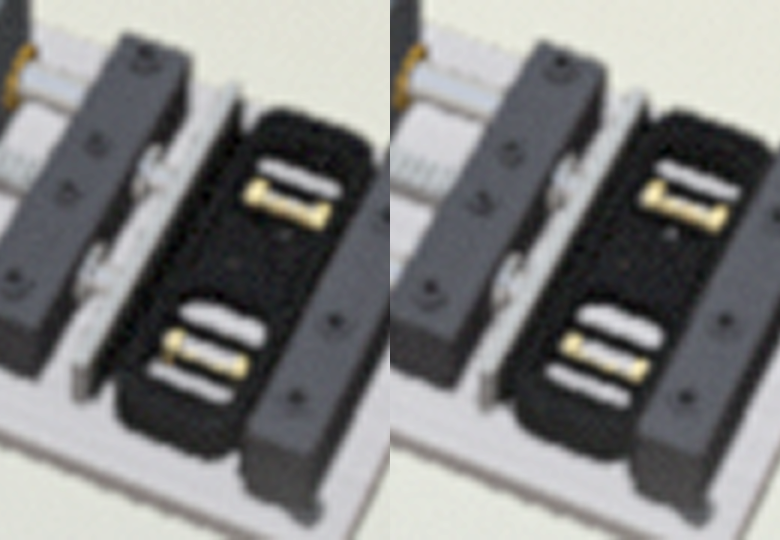

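arm_command(rows=[0,0,0,0.06,0,0,0.01,0,0,0,0.12,0,0,0.01,0,0,0,0.18,0,0,0.01,0,0,0,0.23,0,0,0.01,0,0,0,0.23,0,0,0.01,0,0,0,0.23,0,0,0.01,0,0,0,0.23,0,0,0.01,0,0,0,0.23,0,0,0.01,0,0,0,0.23,0,0,0.01,0,0,0,0.23,0,0,0.01])

```text
clock: 25.45
tool_pos: [522.9, -143.6, 98.0]
tool_rot: [0.637, 0.585, 0.389, -0.317]
ft_force: [-4.5, -1.7, 1.2]
opening: 0.205
```

```bash
python3 -c "
from trk import *
st([0,0,0],[.23,0,0]); view(15); print(track(15))"
```

```text
clk 25.45 F tool [-3.34 -3.43  1.15] T tool [-0.172 -0.134 -1.01 ] err [-0.29 -0.07  0.45] dr [-0.003  -0.001  -0.0003]
out -1.34 lat ex,ey 0.54 -0.65 open 18.1 q6 [-0.527 -0.51   2.042  0.323  1.192  0.859]
{'jaw': (np.float64(10.3), 2.3), 'jawhole': (np.float64(9.8), 2.8), 'plate': (np.float64(5.4), 3.4), 'cover': (np.float64(2.1), 6.3), 'cover2': (np.float64(2.6), 7.1)}
```

View pics/j15.png

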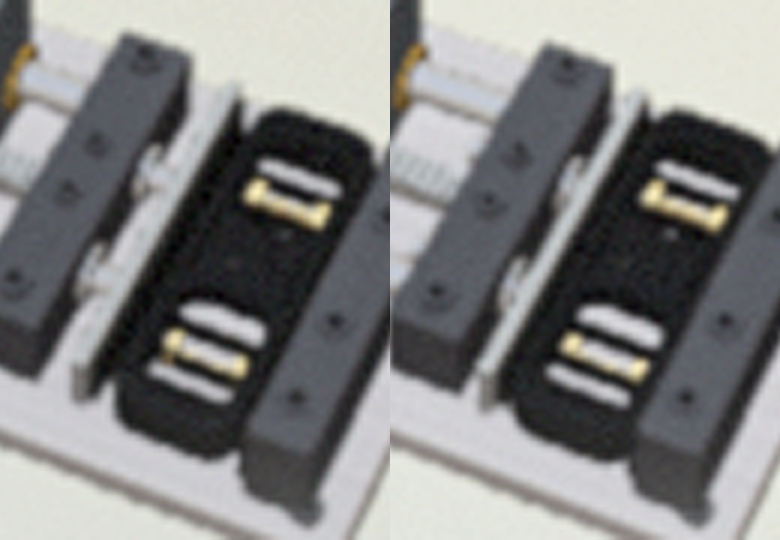

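arm_command(rows=[0,0,0,0,0,0,0.024,0,0,0,0,0,0,0.03,0,0,0,0,0,0,0.04,0,0,0,0,0,0,0.05,0,0,0,0,0,0,0.05,0,0,0,0,0,0,0.05,0,0,0,0,0,0,0.05,0,0,0,0,0,0,0.05,-0.003,0,0,0,0,0,0.05,-0.008,0,0,0,0,0,0.05])

```text
clock: 26.75
tool_pos: [518.9, -143.5, 104.9]
tool_rot: [0.636, 0.587, 0.388, -0.317]
ft_force: [-0.5, -0.5, 0.7]
opening: 0.571
```

```bash
python3 -c "
from trk import *
st([-.008,0,0]); view(16); print(track(16))
p,d=load('side',16); cv2.imwrite('pics/k16.png',cv2.resize(p[190:320,220:370,::-1],None,fx=4,fy=4,interpolation=cv2.INTER_CUBIC))"
```

```text
clk 26.75 F tool [-0.89 -0.1   0.44] T tool [-0.055 -0.011 -0.215] err [-0.19 -0.08 -0.08] dr [-0.      0.0002 -0.0002]
out 6.55 lat ex,ey 0.53 -0.06 open 50.3 q6 [-0.533 -0.524  2.04   0.324  1.21   0.861]
{'jaw': (np.float64(10.3), 2.5), 'jawhole': (np.float64(9.8), 3.2), 'plate': (np.float64(5.4), 3.3), 'cover': (np.float64(2.1), 6.3), 'cover2': (np.float64(2.6), 7.1)}
```

View pics/k16.png

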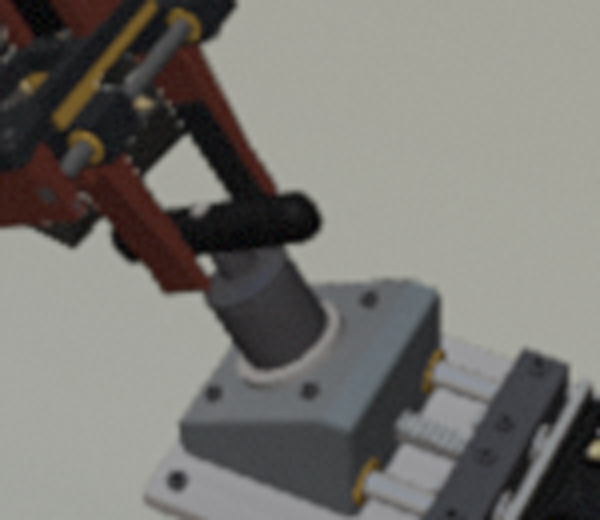

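Released cleanly, with the handle home and the jaw unmoved. Retracting along the axis.

arm_command(rows=[-0.01,0,0,0,0,0,0.05,-0.02,0,0,0,0,0,0.05,-0.03,0,0,0,0,0,0.05,-0.045,0,0,0,0,0,0.05,-0.06,0,0,0,0,0,0.05,-0.08,0,0,0,0,0,0.05,-0.1,0,0,0,0,0,0.05,-0.12,0,0,0,0,0,0.05,-0.12,0,0,0,0,0,0.05,-0.12,0,0,0,0,0,0.05])

```text
clock: 28.05
tool_pos: [459.3, -149.8, 208.3]
tool_rot: [0.636, 0.587, 0.388, -0.317]
ft_force: [0.2, 0.8, 0.5]
opening: 0.567
```

```bash
python3 -c "
from trk import *
st([-.12,0,0]); view(17); print(track(17))
p,d=load('side',17); cv2.imwrite('pics/k17.png',cv2.resize(p[130:370,170:430,::-1],None,fx=2.5,fy=2.5,interpolation=cv2.INTER_CUBIC)); snap('top',17)"
```

```text
clk 28.05 F tool [-0.32  0.52 -0.8 ] T tool [ 0.04   0.    -0.175] err [ 0.31 -0.26  0.01] dr [ 0.0003  0.     -0.0003]
out 126.05 lat ex,ey 0.32 -0.13 open 49.9 q6 [-0.642 -0.685  1.957  0.348  1.475  0.84 ]
{'jaw': (np.float64(10.5), 3.1), 'jawhole': (np.float64(9.8), 4.0), 'plate': (np.float64(5.5), 3.3), 'cover': (np.float64(2.1), 6.7), 'cover2': (np.float64(2.6), 7.5)}
```

View pics/k17.png

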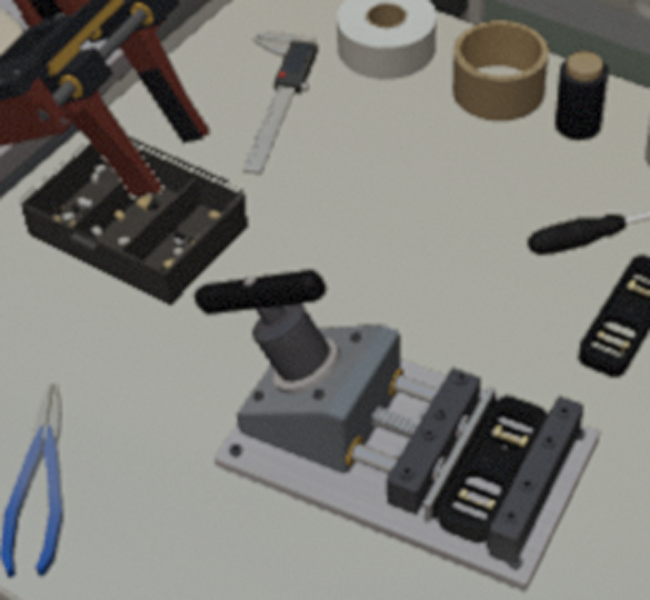

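View pics/top17.png

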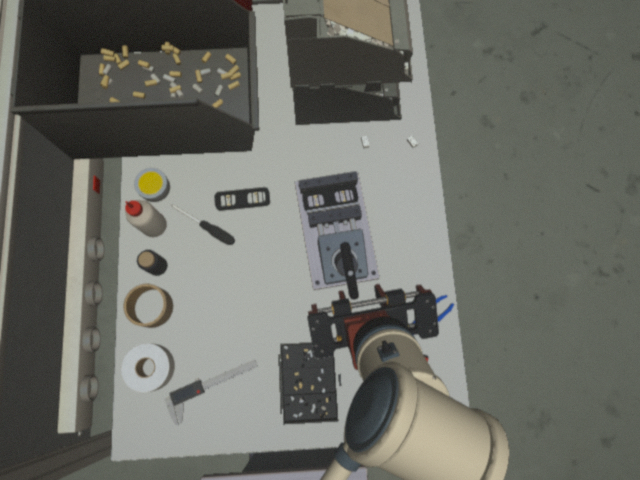

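```bash
python3 -c "
from cell import manip
print(manip.finish_job())"
```

```text
the job is handed in; nothing more can be done
None
```

The handle is on the shaft with its hub home on the flange. The cover is clamped and the arm has let go. I handed the job in at about 28 s.

**Fit:** My image estimate of the shaft angle (about -0.32 rad) was within the matching window. The hub therefore slid past the 10 mm stop without any searching turn, and reached the flange with an axial push of about 25 N. Before turning I backed off to about 6 N.

**Clamping:** I turned the handle clockwise by 1.23 rad in three steps. In the side camera the jaw moved about 10.0 mm (9.8 and 10.5 at two spots) and the plate about 5.5 mm. That puts the plate 4.3 to 5.0 mm back, roughly half-way. The plate and cover stopped moving while the jaw kept closing, so I take the cover to be against the fixed jaw. The reading was the same, to within 0.2 mm, after letting go and retracting. In the last pictures the screwdriver, side cutters and spare cover look unmoved.

**What went wrong or disagreed:**
- **First grasp missed:** the fingertips really end about 7–12 mm behind the reported TCP, not 19 mm ahead as the text says. The fingers closed above the bar and pressed on it with up to about 9 N, tipping the handle by about 30 degrees. I stood it upright again and gripped about 27 mm lower.
- **Cameras disagreed:** the two cameras differed by 2–3 mm on where the hub was. I centred it by lateral contact force instead, with peaks of about 7 N.
- **Cover tracking is rough:** two spots on the cover gave 2.1 and 2.6 mm of movement, with poor match quality, so its final position was judged mainly from the plate stopping.

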